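Roll a polishing drum to its stop and clamp it

TASK

Load the polishing drum in the wooden cradle: with the fingertips push its side to roll it, never lifting it, until it bears on the sprung stop plate; press it there for a moment with about 6 N, and keep every push on the plate under 12 N or its setting shifts. Ease off and let go so that the drum stays resting by the stop, then push the sliding jaw up behind it until it holds the drum against the plate with about 6 N (the jaw itself drags with 8 N). Let go, and leave the other things on the bench where they are.

Things in the scene. Friction and masses are not known exactly. Their poses are not given: they have to be found in the camera images.
- cradle: Fixed wooden board 420 long (its x) by 180 wide (y), 18 mm thick, lying on the bench; two side rails 12 wide, 10 mm above the board's top, inner faces 72 mm either side of the middle line. Origin: centre of its underside; board's top 18 mm above it. x: direction in which the drum is rolled, to the stop; z up.
- stop: Fixed dark wood stop block, 35 (x) x 100 (y) x 40 mm tall, a brass wing screw on top up to 64 mm above the board, at the cradle's far end. Origin: centre of its underside on the board's top, 180 mm ahead of the cradle's origin; axes as the cradle's. On its -x side two steel bars carry an brass stop plate, 8 thick, 110 wide, top 39 mm above the board (see plate_zone, 60 mm before this origin).
- plate_zone (a point): Point fixed to the stop block, 20 mm above the board: MIDDLE of the span where the stop plate may be set. The plate's free front face lies up to 15 mm before or behind it along x; this setting is NOT measured. The plate is sprung: gives 1 mm per 3 N, returns slowly; over 12 N spoils the setting. A line on a thin brass strip on the board marks 20 mm before the free face.
- drum: Loose solid drum of waxed, slippery wood (rubbing takes up to 2 N of a push), 40 mm diameter, 90 mm long, 10 mm of thin steel spindle standing out at each end, about 0.2 to 0.45 kg; it lies across the cradle between jaw and stop. Origin: its centre, 20 mm above the board's top. y: its axis. It starts up to 0.15 rad askew, with at least 55 mm free between its side and the jaw.
- jaw: Wooden jaw, steel front plate, across the cradle: 30 thick (x), 130 wide, 11 to 45 mm above the board. Origin: on the board's top below the middle of its front (+x) face, which meets the drum; push on its back, 30 mm behind. Slides only along the cradle's x, with 8 N drag (plus what it presses on the drum), and stays put; the front can go from 115 mm before to 105 mm past the cradle's origin.
- file: bystander: flat steel file with wooden handle, 210 long, 20 high, lying beside the cradle, on its -y side. Origin: on the bench below the middle.
- jar: bystander: small amber glass jar, 52 diameter, 60 tall, standing on the cradle's -y side; origin: centre of its underside.
- whetstone: bystander: grey whetstone 110 x 40 x 22 mm on the cradle's -y side; origin: centre of its underside.
- wedge: bystander: stepped wooden bench pin 75 x 45 x 40 mm on the cradle's +y side; origin: centre of its underside.
- spool: bystander: dark wooden disc 54 diameter, 30 tall on the cradle's +y side; origin: centre of its underside.
- scraper: bystander: flat wooden scraper with steel blade, about 105 x 50 x 10 mm on the cradle's +y side; origin: on the bench below the middle of its handle.
Mind the look-alikes: they are no part of the job. What is shaped like the drum but purple or yellow is not meant.

How it is judged:
By the outcome, as a careful person would: the job done as asked, in the order asked, and still so for the second after the job is handed in, with the robot touching nothing.
It also fails if it takes over 72 s, if anything falls off the work surface, if the arm or the gripper's body presses on something with over 40 N, if the wrist force passes 120 N, or if a joint passes its speed limit or range.

ROBOT

A 7-joint arm with a two-finger parallel gripper is mounted at the origin on the work surface. World frame = base frame: x ahead of the robot, y to its left, z up, the work surface at z = 0. Lengths are in m, angles in rad, forces in N, time in s.
With the tool pointing down it reaches from about 0.425 to 0.825 m from the base axis. Payload 3.6 kg.
Tool frame: the origin (TCP) lies at the very end of the fingers, on their centre line; the grasp point (between the pads) lies 19 mm behind it; z points along the fingers, y is the direction in which the jaws open and shut (so a half turn about z gives the same grasp; the last joint's range is limited). The gripper opens to 85 mm and grips with 20 to 120 N. Pads are 22 mm wide; open, the fingers measure 114 mm over their backs; the gripper's body (76 mm by 85 mm) begins 54 mm behind the grasp point. The pads swing forward as they close: fully open they stand 13 mm farther back than shut.
Start: joints at [-1.23, 0.615, -0.013, 1.423, 0.008, 1.103, -0.04], TCP at [0.233, 0.607, 0.231] pointing down, gripper open.
Joint ranges: [-3.12, 3.12], [-0.3, 2.06], [-1.34, 1.32], [0.26, 2.42], [-1.36, 4.5], [0.01, 1.98], [-2.84, 2.84]. Speed limits (rad/s): [2.79, 2.79, 3.14, 3.14, 3.14, 3.14, 3.14].

INTERFACE

Orientations are given as a 3x3 rotation matrix whose columns are the frame's x, y, z axes.
In Python, from cell import bot gives the robot as it stands.
- The arm moves only by the tool carry_out, never from a script. Its argument "rows" is a list of rows, each a list of 5 numbers: the shift along the tool's x, y, z scaled (see below), then the turn about the tool's z scaled (see below), then the closure in counts, from 0 (fully open) to 255 (shut). In form: [[tx, ty, tz, twist, grip], ...]. A call has 1 to 5 rows; each row shifts and turns the pose as measured when the row begins, along the tool's axes as they then stand; what a row does not reach is not made up. The controller multiplies each number of a shift by 2.5 cm and each number of a turn by 0.1 rad. A row lasts 1/12 s, in which the tool goes at most 41.7 mm and 7.16 degrees, less where a joint would pass 70% of its speed; a pose out of reach is approached as far as the arm can. A call with a number of a shift or a turn outside -1 to 1 is refused whole. A call with a gripper value outside its range is refused whole. The fingers move at their own pace and stop on an object; "grip_force" is the grip in N (left out, the last holds). Time passes only in rows, so rows that do not move let the fingers close. It gives the time, the measured TCP pose, the force and the opening at its end, in the units of the state.
- bot.state(): the state, without advancing time (a new reading comes with each control period).
- bot.read_camera(name): name is "scene" or "side" or "wrist"; returns a dict with "color" (384x512x3 uint8, red, green, blue), "z_map" (384x512 float32, m along the optical axis (not along the pixel's ray), 0 where there is no reading), "fovy" (degrees; the focal length in pixels is half the picture's height over the tangent of half this angle, whatever the lens; pixels are square), "cx", "cy" (the principal point, pixels), "pose" (4x4, takes a point from camera to world coordinates). Camera axes: x right, y up, looking along -z (the intrinsics and any distortion apply to the point x, -y, -z); pixel columns grow to the right and rows downward; lengths in m; the calibration is good to about 2 mm. A picture is of the moment at which its call begins.
- bot.close_job(): hands the job in, once; it reports no verdict.
The state is a dict: "time_s": time; "joints": joint angles; "qvel": joint speeds; "joint_efforts": joint torques, N m; "tool_pos": TCP position; "tool_rot": TCP orientation; "force": force on the tool from outside, world axes, zero at the start; "moment": the same for the moment, N m; "finger_gap": finger opening in m.
Only numpy, scipy, OpenCV 4.12 (cv2) and the standard library are available. Lean on these libraries where they do the work, as an engineer would, in place of code of your own. Each camera call takes 0.05 s, during which the arm holds its last target.

## Working session

There is one attempt and no reset: what is moved stays moved. The work goes in short steps, Python scripts to look and compute and a tool call to move; the robot and the scene stay as the last step left them, time stands still between calls to the robot, and variables do not carry over. Pictures are saved under pics/ and viewed, and the job is handed in when it is done.

Besides the shell and the picture viewer there is one more tool, called after "Emit:" as name(argument=value, ...), one argument or row to a line, values as JSON. carry_out: Moves the arm, as the interface text tells. Shifts and turns lie within -1 to 1; 1 stands for 2.5 cm of shift or 0.1 rad of turn. Its arguments: {"type":"object","properties":{"rows":{"type":"array"},"grip_force":{"type":"number"}},"required":["rows"]}

```bash
ls; mkdir -p pics; python3 - <<'E'
from cell import bot
import cv2,numpy as np
s=bot.state();print({k:np.round(v,3).tolist() for k,v in s.items()})
for n in("scene","side","wrist"):
    c=bot.read_camera(n);cv2.imwrite(f"pics/{n}0.png",c["color"][:,:,::-1]);np.savez(f"{n}0.npz",**c)
    print(n,c["fovy"],c["cx"],c["cy"],np.round(c["pose"],3).tolist(),[k for k in c])
E
```

```text
pics
{'time_s': 0.0, 'joints': [-1.231, 0.616, -0.013, 1.425, 0.008, 1.103, -0.04], 'qvel': [0.0, -0.001, -0.0, 0.0, -0.0, 0.001, -0.001], 'joint_efforts': [-0.0, -46.921, 0.259, -17.103, 0.01, 0.009, 0.0], 'tool_pos': [0.233, 0.606, 0.23], 'tool_rot': [[-0.934, 0.359, -0.001], [0.359, 0.934, -0.002], [-0.0, -0.003, -1.0]], 'force': [-0.049, -0.546, 0.487], 'moment': [-0.009, -0.021, -0.024], 'finger_gap': 0.085}
scene 43.13709645628575 252.2495163554291 199.16862758057817 [[0.316, -0.73, 0.606, 1.314], [0.949, 0.234, -0.212, -0.206], [0.013, 0.642, 0.767, 0.996], [0.0, 0.0, 0.0, 1.0]] ['color', 'z_map', 'fovy', 'cx', 'cy', 'pose']
side 47.59171504999704 252.7465856332089 193.06323085541726 [[0.809, 0.434, -0.398, 0.103], [-0.588, 0.615, -0.525, -0.555], [0.017, 0.659, 0.752, 0.926], [0.0, 0.0, 0.0, 1.0]] ['color', 'z_map', 'fovy', 'cx', 'cy', 'pose']
wrist 70.8376618997635 252.89338404621472 193.01009691740697 [[0.359, -0.896, -0.263, 0.166], [0.933, 0.344, 0.104, 0.631], [-0.003, -0.282, 0.959, 0.374], [0.0, 0.0, 0.0, 1.0]] ['color', 'z_map', 'fovy', 'cx', 'cy', 'pose']
```

View pics/scene0.png

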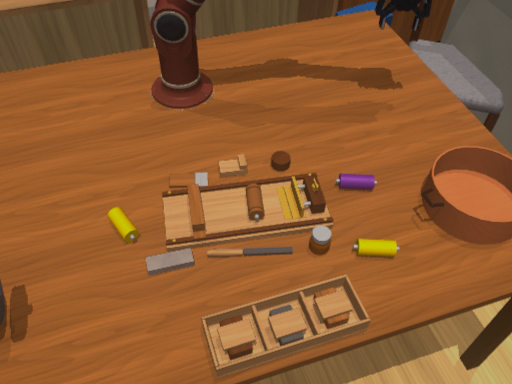

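View pics/side0.png

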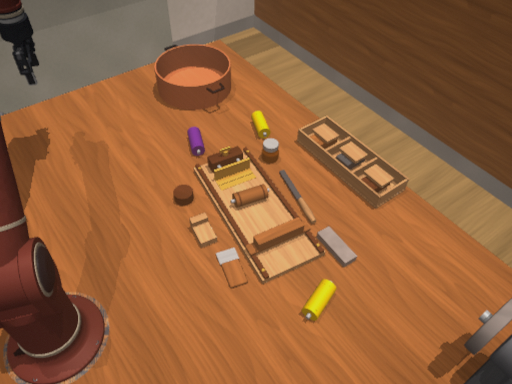

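View pics/wrist0.png

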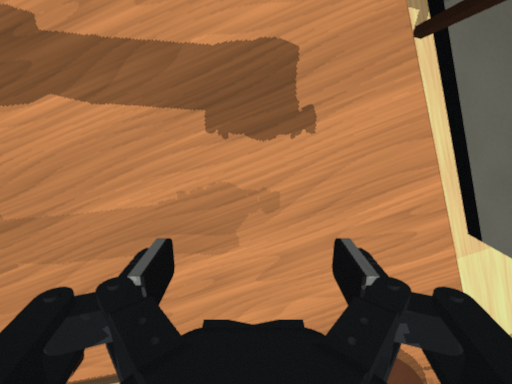

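The scene view shows the cradle at about (163–330, 178–245), with the jaw at (195,208), the brown drum at (255,200), the brass strip at (290,203) and the stop at (312,193). The similar items are yellow at (123,224) and (376,247) and purple at (357,182). All three lie outside the cradle, so the brown one in the cradle is meant. I'll enlarge it next.

```bash
cat > h.py <<'E'
import numpy as np,cv2
def bp(c,u,v,z=None,plane=None):
    H=c["color"].shape[0];f=H/2/np.tan(np.radians(float(c["fovy"]))/2)
    T=c["pose"]; d=np.array([(u-float(c["cx"]))/f,-(v-float(c["cy"]))/f,-1.0])
    dw=T[:3,:3]@d
    if plane is not None: z=(plane-T[2,3])/dw[2]
    elif z is None: z=c["z_map"][int(round(v)),int(round(u))]
    return T[:3,3]+dw*z
def cloud(c):
    H,W=c["z_map"].shape;f=H/2/np.tan(np.radians(float(c["fovy"]))/2)
    u,v=np.meshgrid(np.arange(W),np.arange(H));z=c["z_map"]
    d=np.stack([(u-float(c["cx"]))/f,-(v-float(c["cy"]))/f,-np.ones_like(z)],-1)*z[...,None]
    return d@c["pose"][:3,:3].T+c["pose"][:3,3]
def proj(c,p):
    H=c["color"].shape[0];f=H/2/np.tan(np.radians(float(c["fovy"]))/2)
    T=c["pose"];q=(np.atleast_2d(p)-T[:3,3])@T[:3,:3]
    return np.stack([float(c["cx"])+f*q[:,0]/-q[:,2],float(c["cy"])-f*q[:,1]/-q[:,2]],-1)
E
python3 - <<'E'
import numpy as np,cv2
from h import *
for n,(a,b,w,h) in {"scene":(150,145,200,110),"side":(175,125,160,160)}.items():
    c=dict(np.load(n+"0.npz"));k=4 if n=="scene" else 3.7
    cv2.imwrite(f"pics/{n}_crop.png",cv2.resize(c["color"][b:b+h,a:a+w,::-1],None,fx=k,fy=k,interpolation=cv2.INTER_CUBIC))
    P=cloud(c)[b:b+h,a:a+w].reshape(-1,3)
    for lo,hi in((.0,.01),(.015,.021),(.024,.031),(.055,.07)):
        m=(P[:,2]>lo)&(P[:,2]<hi);print(n,lo,m.sum(),np.median(P[m,2]),P[m].min(0).round(3),P[m].max(0).round(3))
E
```

```text
scene 0.0 2603 0.002087395123823721 [ 0.242 -0.221  0.   ] [0.762 0.406 0.01 ]
scene 0.015 4417 0.016976393917454313 [ 0.378 -0.197  0.015] [0.748 0.328 0.021]
scene 0.024 1407 0.026450470599201803 [ 0.395 -0.179  0.024] [0.748 0.329 0.031]
scene 0.055 1157 0.05875938333021269 [ 0.477 -0.11   0.055] [0.746 0.239 0.069]
side 0.0 5301 0.0013249965335045966 [ 0.271 -0.255  0.   ] [0.916 0.471 0.01 ]
side 0.015 4918 0.01765004207334292 [ 0.375 -0.197  0.015] [0.95  0.396 0.021]
side 0.024 1717 0.027465197290527765 [ 0.376 -0.243  0.024] [0.948 0.396 0.031]
side 0.055 1178 0.05966310035401884 [ 0.473 -0.111  0.055] [0.882 0.241 0.07 ]
```

View pics/scene_crop.png

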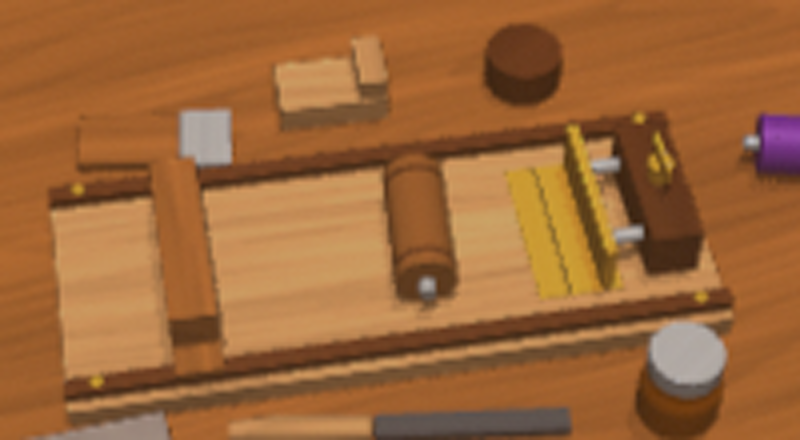

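View pics/side_crop.png

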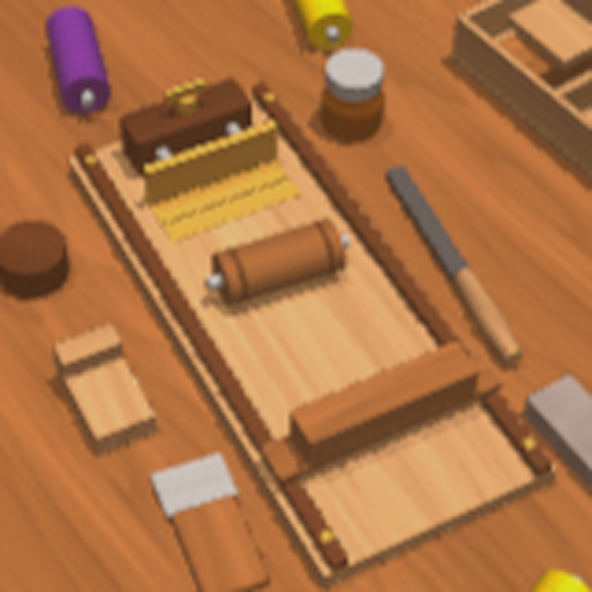

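Confirmed: the brown drum with steel spindle ends lies between jaw and plate (crop centre (420,225)). The index line on the brass strip runs from (533,170) to (568,292). Next I'll fit the cradle pose.

```bash
cat > fit.py <<'E'
import numpy as np,cv2
from h import *
sc=dict(np.load("scene0.npz"));sd=dict(np.load("side0.npz"))
S=lambda x,y:(x/4+150-.375,y/4+145-.375)
# rail-top outer corners (scene) 
pts=[bp(sc,*S(*p),plane=.028)[:2] for p in((49,188),(66,384),(731,292),(662,113))]
print(np.round(pts,4))
a=np.array(pts)
for i,j in((0,1),(1,2),(2,3),(3,0)):print(np.linalg.norm(a[i]-a[j]))
src=np.array([[-.21,.084],[-.21,-.084],[.21,-.084],[.21,.084]])
def rigid(src,dst):
    A=src-src.mean(0);B=dst-dst.mean(0);th=np.arctan2((A[:,0]*B[:,1]-A[:,1]*B[:,0]).sum(),(A*B).sum())
    R=np.array([[np.cos(th),-np.sin(th)],[np.sin(th),np.cos(th)]]);return th,dst.mean(0)-R@src.mean(0)
print(rigid(src,a))
# refine by depth: jaw/plate/drum points
th,o=rigid(src,a)
R=np.array([[np.cos(th),-np.sin(th)],[np.sin(th),np.cos(th)]])
for n,c in(("scene",sc),("side",sd)):
    P=cloud(c).reshape(-1,3);L=np.c_[(P[:,:2]-o)@R,P[:,2]]
    inb=(abs(L[:,1])<.1)&(abs(L[:,0])<.23)
    m=inb&(L[:,2]>.022)&(L[:,2]<.032)&(abs(L[:,1])>.065)
    for s in(1,-1):
        q=L[m&(L[:,1]*s>0)&(abs(L[:,0])<.18)];k=np.polyfit(q[:,0],q[:,1],1);print(n,"rail",s,len(q),k.round(4),np.percentile(q[:,1],[3,97]).round(4))
    m=inb&(L[:,2]>.03)
    h,e=np.histogram(L[m,0],np.arange(-.22,.23,.01));print([(round(float(x),2),int(k)) for x,k in zip(e,h) if k])
    d=L[inb&(L[:,2]>.04)&(L[:,0]>-.05)&(L[:,0]<.08)]
    print("drum",len(d),d.min(0).round(4),d.max(0).round(4))
    t=d[d[:,2]>.053];print(" ridge",np.polyfit(t[:,1],t[:,0],1).round(4),t[:,1].min().round(4),t[:,1].max().round(4))
    j=L[inb&(L[:,2]>.055)&(L[:,0]<-.06)];print("jaw",j.min(0).round(4),j.max(0).round(4),np.percentile(j[:,0],[2,98]).round(4))
    p=L[inb&(L[:,2]>.051)&(L[:,0]>.09)&(L[:,0]<.155)];print("plate",p.min(0).round(4),p.max(0).round(4),np.percentile(p[:,0],[5,50,95]).round(4),[np.median(p[p[:,1]*s>.02,0]).round(4) for s in(1,-1)])
E
python3 fit.py
```

```text
[[ 0.4509 -0.1556]
 [ 0.6085 -0.1776]
 [ 0.6676  0.2359]
 [ 0.5116  0.2553]]
0.15907788049595403
0.4176796953794408
0.15721394415110446
0.41541404251395353
(np.float64(1.4281884948162302), array([0.55966047, 0.03951589]))
scene rail 1 470 [0.0022 0.0747] [0.0679 0.0821]
scene rail -1 662 [ 0.0004 -0.0811] [-0.0879 -0.0734]
[(-0.2, 1), (-0.18, 1), (-0.15, 47), (-0.14, 220), (-0.13, 216), (-0.12, 169), (-0.1, 1), (-0.06, 1), (-0.05, 1), (-0.03, 1), (-0.01, 1), (0.0, 97), (0.01, 139), (0.02, 139), (0.03, 114), (0.04, 28), (0.12, 1), (0.13, 193), (0.14, 23), (0.15, 27), (0.16, 186), (0.17, 167), (0.18, 109), (0.19, 85), (0.2, 1)]
drum 457 [ 0.002  -0.0579  0.0401] [0.0455 0.0459 0.0597]
 ridge [0.0749 0.0235] -0.0474 0.0445
jaw [-0.142  -0.0707  0.055 ] [-0.1121  0.0652  0.0657] [-0.1415 -0.1128]
plate [ 0.131 -0.058  0.051] [0.1404 0.0555 0.0595] [0.132  0.1354 0.1397] [np.float64(0.1358), np.float64(0.1354)]
side rail 1 516 [0.0006 0.0808] [0.0742 0.0868]
side rail -1 431 [ 0.0012 -0.0747] [-0.0815 -0.0688]
[(-0.2, 4), (-0.19, 3), (-0.18, 3), (-0.17, 3), (-0.15, 401), (-0.14, 233), (-0.13, 221), (-0.12, 151), (-0.1, 1), (-0.09, 3), (-0.07, 1), (-0.06, 2), (-0.05, 2), (-0.02, 1), (-0.01, 1), (0.0, 209), (0.01, 154), (0.02, 111), (0.03, 43), (0.04, 5), (0.05, 1), (0.06, 3), (0.07, 1), (0.08, 2), (0.09, 1), (0.1, 2), (0.11, 1), (0.12, 42), (0.13, 269), (0.15, 24), (0.16, 248), (0.17, 145), (0.18, 90), (0.19, 30), (0.2, 1)]
drum 437 [ 0.0001 -0.0502  0.04  ] [0.0411 0.0564 0.0611]
 ridge [0.075  0.0208] -0.0418 0.0491
jaw [-0.1447 -0.0622  0.0551] [-0.1129  0.0674  0.0679] [-0.1437 -0.1143]
plate [ 0.1283 -0.0531  0.051 ] [0.1397 0.0581 0.0599] [0.1301 0.1338 0.1383] [np.float64(0.1331), np.float64(0.1339)]
```

The two cameras agree about evenly on either side of the fit. Cradle origin is about (0.560, 0.0395), yaw 1.429, and the plate's free face is at cradle x ≈ 0.131. The drum axis is at x ≈ 0.022 and 0.075 rad askew; the jaw front is at about -0.114. Next I'll write a planning helper.

```bash
cat > plan.py <<'E'
import sys,json,numpy as np
from cell import bot
O=np.array([.5597,.0395,.018]);TH=1.429
C=np.array([[np.cos(TH),-np.sin(TH),0],[np.sin(TH),np.cos(TH),0],[0,0,1.]])
def st(s=None):
    s=s or bot.state();p=C.T@(np.array(s["tool_pos"])-O);R=np.array(s["tool_rot"])
    yaw=np.arctan2(R[1,0],R[0,0])-TH;yaw=(yaw+np.pi)%(2*np.pi)-np.pi
    return p,yaw,R,s
# args: cradle target x y z(above board) yaw grip [n]
if __name__=="__main__":
    p,yaw,R,s=st()
    print("t",round(s["time_s"],2),"cradle p",p.round(4),"yaw",round(yaw,3),"F(cradle)",(C.T@np.array(s["force"])).round(2),"gap",round(s["finger_gap"],4),"tilt",R[:2,2].round(3))
    if len(sys.argv)>5:
        t=np.array(list(map(float,sys.argv[1:4])));ty=float(sys.argv[4]);g=int(sys.argv[5])
        step=float(sys.argv[6]) if len(sys.argv)>6 else .024
        rows=[]
        d=t-p;n=int(np.ceil(max(np.linalg.norm(d)/step,abs(ty-yaw)/.1,1)))
        for i in range(n):
            a=yaw+(ty-yaw)*i/n
            X=np.array([np.cos(a),np.sin(a),0]);Y=np.array([np.sin(a),-np.cos(a),0])
            v=d/n/.025
            rows.append([round(float(v@X),2),round(float(v@Y),2),round(float(-v[2]),2),round(float(-(ty-yaw)/n/.1),2),g])
        for i in range(0,len(rows),5):print(json.dumps(rows[i:i+5]))
E
python3 plan.py -0.05 0 .13 0 100
```

```text
t 0.15 cradle p [0.5149 0.4036 0.2124] yaw 1.346 F(cradle) [-1.05  0.84 -0.51] gap 0.0853 tilt [-0.001 -0.002]
[[-0.69, -0.61, 0.11, 0.45, 100], [-0.72, -0.58, 0.11, 0.45, 100], [-0.74, -0.55, 0.11, 0.45, 100], [-0.77, -0.52, 0.11, 0.45, 100], [-0.79, -0.48, 0.11, 0.45, 100]]
[[-0.81, -0.44, 0.11, 0.45, 100], [-0.83, -0.41, 0.11, 0.45, 100], [-0.85, -0.37, 0.11, 0.45, 100], [-0.86, -0.33, 0.11, 0.45, 100], [-0.88, -0.29, 0.11, 0.45, 100]]
[[-0.89, -0.25, 0.11, 0.45, 100], [-0.9, -0.21, 0.11, 0.45, 100], [-0.91, -0.17, 0.11, 0.45, 100], [-0.92, -0.13, 0.11, 0.45, 100], [-0.92, -0.09, 0.11, 0.45, 100]]
[[-0.92, -0.05, 0.11, 0.45, 100], [-0.93, -0.01, 0.11, 0.45, 100], [-0.93, 0.03, 0.11, 0.45, 100], [-0.92, 0.08, 0.11, 0.45, 100], [-0.92, 0.12, 0.11, 0.45, 100]]
[[-0.91, 0.16, 0.11, 0.45, 100], [-0.9, 0.2, 0.11, 0.45, 100], [-0.89, 0.24, 0.11, 0.45, 100], [-0.88, 0.28, 0.11, 0.45, 100], [-0.87, 0.32, 0.11, 0.45, 100]]
[[-0.85, 0.36, 0.11, 0.45, 100], [-0.84, 0.4, 0.11, 0.45, 100], [-0.82, 0.43, 0.11, 0.45, 100], [-0.8, 0.47, 0.11, 0.45, 100], [-0.78, 0.5, 0.11, 0.45, 100]]
```

Emit:
carry_out(
  rows=[
    [-0.7,-0.6,0.1,0.45,100],
    [-0.7,-0.6,0.1,0.45,100],
    [-0.75,-0.55,0.1,0.45,100],
    [-0.75,-0.5,0.1,0.45,100],
    [-0.8,-0.5,0.1,0.45,100],
  ],
)

```text
time_s: 0.57
tool_pos: [0.2806, 0.5051, 0.2146]
tool_rot: [[-0.832, 0.555, -0.007], [0.555, 0.832, 0.001], [0.006, -0.003, -1.0]]
force: [-0.1, -0.0, -0.1]
finger_gap: 0.0519
```

Emit:
carry_out(
  rows=[
    [-0.8,-0.45,0.1,0.45,100],
    [-0.85,-0.4,0.1,0.45,100],
    [-0.85,-0.35,0.1,0.45,100],
    [-0.85,-0.35,0.1,0.45,100],
    [-0.9,-0.3,0.1,0.45,100],
  ],
)

```text
time_s: 0.98
tool_pos: [0.3348, 0.3957, 0.1999]
tool_rot: [[-0.679, 0.734, -0.008], [0.734, 0.679, -0.002], [0.004, -0.008, -1.0]]
force: [-0.3, 0.2, -0.5]
finger_gap: 0.0521
```

Emit:
carry_out(
  rows=[
    [-0.9,-0.25,0.1,0.45,100],
    [-0.9,-0.2,0.1,0.45,100],
    [-0.9,-0.15,0.1,0.45,100],
    [-0.9,-0.15,0.1,0.45,100],
    [-0.9,-0.1,0.1,0.45,100],
  ],
)

```text
time_s: 1.4
tool_pos: [0.3875, 0.2871, 0.186]
tool_rot: [[-0.488, 0.873, -0.01], [0.873, 0.488, -0.003], [0.002, -0.01, -1.0]]
force: [0.3, 0.2, 0.7]
finger_gap: 0.0519
```

```bash
python3 plan.py -0.05 0 .13 0 100
```

```text
t 1.4 cradle p [0.2207 0.2055 0.168 ] yaw 0.652 F(cradle) [ 0.21 -0.26  0.74] gap 0.0519 tilt [-0.01  -0.003]
[[-0.91, -0.0, 0.1, 0.43, 100], [-0.91, 0.04, 0.1, 0.43, 100], [-0.9, 0.08, 0.1, 0.43, 100], [-0.9, 0.12, 0.1, 0.43, 100], [-0.89, 0.15, 0.1, 0.43, 100]]
[[-0.89, 0.19, 0.1, 0.43, 100], [-0.88, 0.23, 0.1, 0.43, 100], [-0.87, 0.27, 0.1, 0.43, 100], [-0.85, 0.31, 0.1, 0.43, 100], [-0.84, 0.34, 0.1, 0.43, 100]]
[[-0.82, 0.38, 0.1, 0.43, 100], [-0.81, 0.41, 0.1, 0.43, 100], [-0.79, 0.45, 0.1, 0.43, 100], [-0.77, 0.48, 0.1, 0.43, 100], [-0.75, 0.52, 0.1, 0.43, 100]]
```

Emit:
carry_out(
  rows=[
    [-0.9,0,0.1,0.43,100],
    [-0.9,0.05,0.1,0.43,100],
    [-0.9,0.1,0.1,0.43,100],
    [-0.9,0.1,0.1,0.43,100],
    [-0.9,0.15,0.1,0.43,100],
  ],
)

```text
time_s: 1.82
tool_pos: [0.4434, 0.1828, 0.1723]
tool_rot: [[-0.281, 0.96, -0.011], [0.96, 0.281, -0.004], [-0.001, -0.012, -1.0]]
force: [-0.1, 0.8, -0.6]
finger_gap: 0.0522
```

Emit:
carry_out(
  rows=[
    [-0.9,0.2,0.1,0.43,100],
    [-0.9,0.25,0.1,0.43,100],
    [-0.85,0.25,0.1,0.43,100],
    [-0.85,0.3,0.1,0.43,100],
    [-0.85,0.35,0.1,0.43,100],
  ],
)

```text
time_s: 2.23
tool_pos: [0.4989, 0.0774, 0.1583]
tool_rot: [[-0.06, 0.998, -0.013], [0.998, 0.06, -0.004], [-0.003, -0.013, -1.0]]
force: [0.9, -0.2, 0.4]
finger_gap: 0.0517
```

Emit:
carry_out(
  rows=[
    [-0.8,0.4,0.1,0.43,100],
    [-0.8,0.4,0.1,0.43,100],
    [-0.8,0.45,0.1,0.43,100],
    [-0.75,0.5,0.1,0.43,100],
    [-0.75,0.5,0.1,0.43,100],
  ],
)

```text
time_s: 2.65
tool_pos: [0.5535, -0.0266, 0.1438]
tool_rot: [[0.164, 0.986, -0.015], [0.986, -0.164, -0.003], [-0.005, -0.014, -1.0]]
force: [0.3, 0.2, -0.9]
finger_gap: 0.0515
```

```bash
python3 plan.py -0.05 0 .13 0 100; python3 - <<'E'
from cell import bot
import cv2,numpy as np
c=bot.read_camera("wrist");np.savez("wrist1.npz",**c);cv2.imwrite("pics/wrist1.png",c["color"][:,:,::-1])
E
```

```text
t 2.65 cradle p [-0.0663 -0.0032  0.1258] yaw -0.023 F(cradle) [ 0.19 -0.23 -0.93] gap 0.0515 tilt [-0.015 -0.003]
[[0.65, -0.14, -0.17, -0.23, 100]]
```

View pics/wrist1.png

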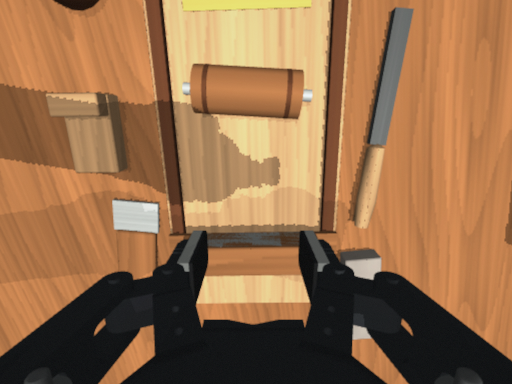

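The wrist view shows the drum centred at (247,91) between the rails, with the fingers straddling the cradle's middle line (about column 252). Jaw is at row 250 and the brass strip at the top. I'll descend behind the drum.

```bash
python3 plan.py -0.042 0 .012 0 100 .02
```

```text
t 2.7 cradle p [-0.0726 -0.0059  0.1258] yaw -0.032 F(cradle) [-3.77 -2.8   0.16] gap 0.0521 tilt [-0.012 -0.009]
[[0.2, -0.05, 0.76, -0.05, 100], [0.2, -0.05, 0.76, -0.05, 100], [0.2, -0.04, 0.76, -0.05, 100], [0.2, -0.04, 0.76, -0.05, 100], [0.2, -0.04, 0.76, -0.05, 100]]
[[0.2, -0.04, 0.76, -0.05, 100]]
```

Emit:
carry_out(
  rows=[
    [0.6,-0.1,0.3,-0.15,100],
    [0.5,-0.05,0.7,-0.1,100],
    [0.1,-0.05,0.7,-0.05,100],
    [0,0,0.6,0,100],
    [0,0,0.5,0,100],
  ],
)

```text
time_s: 3.12
tool_pos: [0.5571, -0.0019, 0.0718]
tool_rot: [[0.143, 0.99, -0.006], [0.99, -0.143, -0.008], [-0.009, -0.005, -1.0]]
force: [-0.1, -0.1, -0.4]
finger_gap: 0.0519
```

```bash
python3 plan.py -0.042 0 .012 0 100 .02
```

```text
t 3.12 cradle p [-0.0414 -0.0033  0.0538] yaw -0.002 F(cradle) [-0.11  0.09 -0.43] gap 0.0519 tilt [-0.006 -0.008]
[[-0.01, -0.04, 0.56, -0.01, 100], [-0.01, -0.04, 0.56, -0.01, 100], [-0.01, -0.04, 0.56, -0.01, 100]]
```

Emit:
carry_out(
  rows=[
    [0,-0.1,0.5,0,100],
    [0,-0.05,0.5,0,100],
    [0,0,0.4,0,100],
    [0,0,0.1,0,100],
    [0,0,0,0,100],
  ],
)

```text
time_s: 3.53
tool_pos: [0.5486, 0.0076, 0.0275]
tool_rot: [[0.132, 0.991, -0.016], [0.991, -0.132, -0.003], [-0.005, -0.016, -1.0]]
force: [-0.6, -0.0, 0.3]
finger_gap: 0.052
```

```bash
python3 plan.py -0.02 0 .010 0 100 .02; python3 - <<'E'
from cell import bot
import cv2,numpy as np
a=bot.read_camera("scene")["color"][145:255,150:350,::-1];b=bot.read_camera("side");np.savez("side2.npz",**b)
cv2.imwrite("pics/s2.png",cv2.resize(a,None,fx=4,fy=4,interpolation=2));cv2.imwrite("pics/d2.png",cv2.resize(b["color"][125:285,175:335,::-1],None,fx=3.7,fy=3.7,interpolation=2))
E
```

```text
t 3.53 cradle p [-0.0332  0.0065  0.0095] yaw 0.01 F(cradle) [-0.12  0.64  0.28] gap 0.052 tilt [-0.016 -0.003]
[[0.52, 0.27, -0.02, 0.1, 100]]
```

View pics/s2.png

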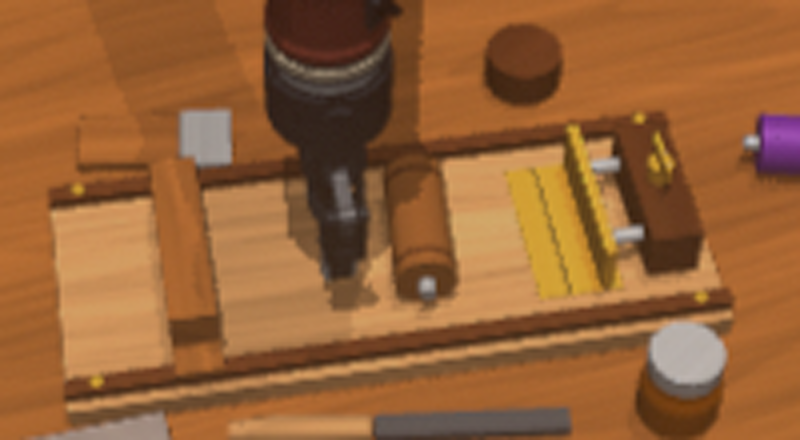

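View pics/d2.png

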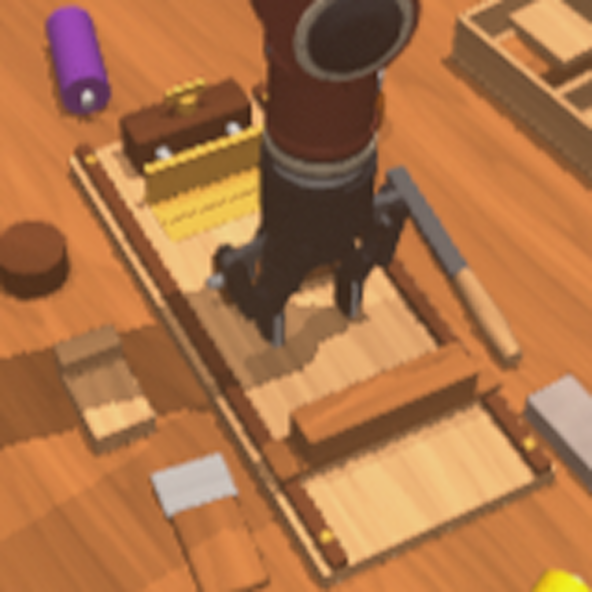

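Fingers stand behind the drum, clear of the jaw. I'll advance to contact.

Emit:
carry_out(
  rows=[
    [0.15,0.2,0,0.1,100],
    [0.1,0.1,0,0,100],
    [0.1,0,0,0,100],
  ],
)

```text
time_s: 3.88
tool_pos: [0.5604, 0.0145, 0.0302]
tool_rot: [[0.144, 0.989, -0.01], [0.99, -0.144, -0.004], [-0.005, -0.009, -1.0]]
force: [-0.5, -1.0, 0.1]
finger_gap: 0.0521
```

```bash
python3 plan.py
```

```text
t 3.88 cradle p [-0.0246 -0.0042  0.0122] yaw -0.003 F(cradle) [-1.03  0.41  0.08] gap 0.0521 tilt [-0.01  -0.004]
```

Emit:
carry_out(
  rows=[
    [0.1,0,0,0,100],
    [0.1,0,0,0,100],
    [0.1,0,0,0,100],
  ],
)

```text
time_s: 4.13
tool_pos: [0.5631, 0.0231, 0.0315]
tool_rot: [[0.144, 0.99, -0.007], [0.99, -0.144, -0.003], [-0.004, -0.006, -1.0]]
force: [-0.1, 0.8, 0.3]
finger_gap: 0.052
```

```bash
python3 plan.py
```

```text
t 4.13 cradle p [-0.0157 -0.0057  0.0135] yaw -0.003 F(cradle) [0.74 0.25 0.26] gap 0.052 tilt [-0.007 -0.003]
```

Emit:
carry_out(
  rows=[
    [0.1,-0.1,0.05,0,100],
    [0.1,-0.05,0.05,0,100],
    [0.1,0,0,0,100],
    [0.1,0,0,0,100],
    [0.1,0,0,0,100],
  ],
)

```text
time_s: 4.55
tool_pos: [0.5605, 0.0375, 0.0288]
tool_rot: [[0.144, 0.99, -0.007], [0.99, -0.144, -0.003], [-0.004, -0.007, -1.0]]
force: [-0.7, -1.2, 0.4]
finger_gap: 0.0519
```

```bash
python3 plan.py
```

```text
t 4.55 cradle p [-0.0019 -0.0011  0.0108] yaw -0.003 F(cradle) [-1.26  0.48  0.44] gap 0.0519 tilt [-0.007 -0.003]
```

Emit:
carry_out(
  rows=[
    [0.1,0,0,0,100],
    [0.1,0,0,0,100],
    [0.1,0,0,0,100],
    [0.1,0,0,0,100],
    [0.1,0,0,0,100],
  ],
)

```text
time_s: 4.97
tool_pos: [0.5624, 0.0512, 0.0286]
tool_rot: [[0.144, 0.99, -0.007], [0.99, -0.144, -0.003], [-0.004, -0.007, -1.0]]
force: [-0.2, -0.7, 0.5]
finger_gap: 0.0517
```

```bash
python3 plan.py;  python3 - <<'E'
from cell import bot
import cv2,numpy as np
a=bot.read_camera("scene");np.savez("scene3.npz",**a);a=a["color"][145:255,150:350,::-1]
cv2.imwrite("pics/s3.png",cv2.resize(a,None,fx=4,fy=4,interpolation=2))
E
```

```text
t 4.97 cradle p [ 0.0119 -0.001   0.0106] yaw -0.003 F(cradle) [-0.71  0.13  0.51] gap 0.0517 tilt [-0.007 -0.003]
```

View pics/s3.png

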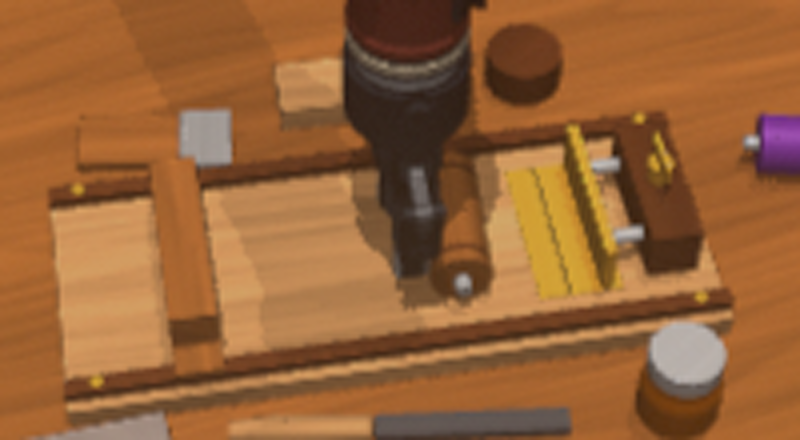

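The drum rolls ahead of the fingers, now at crop (465,230), and it is squaring up. I'll keep pushing.

Emit:
carry_out(
  rows=[
    [0.1,0,0,0,100],
    [0.1,0,0,0,100],
    [0.1,0,0,0,100],
    [0.1,0,0,0,100],
    [0.1,0,0,0,100],
  ],
)

```text
time_s: 5.43
tool_pos: [0.5645, 0.065, 0.0286]
tool_rot: [[0.144, 0.99, -0.007], [0.99, -0.144, -0.003], [-0.004, -0.007, -1.0]]
force: [0.1, 0.4, 0.1]
finger_gap: 0.0517
```

Emit:
carry_out(
  rows=[
    [0.1,0,0,0,100],
    [0.1,0,0,0,100],
    [0.1,0,0,0,100],
    [0.1,0,0,0,100],
    [0.1,0,0,0,100],
  ],
)

```text
time_s: 5.85
tool_pos: [0.5665, 0.0789, 0.0285]
tool_rot: [[0.144, 0.99, -0.007], [0.99, -0.144, -0.003], [-0.004, -0.007, -1.0]]
force: [0.2, -0.9, 0.2]
finger_gap: 0.052
```

Emit:
carry_out(
  rows=[
    [0.1,0,0,0,100],
    [0.1,0,0,0,100],
    [0.05,0,0,0,100],
    [0.05,0,0,0,100],
    [0.05,0,0,0,100],
  ],
)

```text
time_s: 6.27
tool_pos: [0.5678, 0.0893, 0.0284]
tool_rot: [[0.143, 0.99, -0.007], [0.99, -0.143, -0.003], [-0.004, -0.007, -1.0]]
force: [0.5, 0.1, 0.4]
finger_gap: 0.052
```

```bash
python3 plan.py;  python3 - <<'E'
from cell import bot
import cv2,numpy as np
a=bot.read_camera("scene");np.savez("scene4.npz",**a);a=a["color"][145:255,150:350,::-1]
cv2.imwrite("pics/s4.png",cv2.resize(a,None,fx=4,fy=4,interpolation=2))
a=bot.read_camera("wrist");np.savez("wrist4.npz",**a);cv2.imwrite("pics/w4.png",a["color"][:,:,::-1])
E
```

```text
t 6.27 cradle p [ 0.0504 -0.001   0.0104] yaw -0.001 F(cradle) [ 0.16 -0.47  0.44] gap 0.052 tilt [-0.007 -0.003]
```

View pics/s4.png

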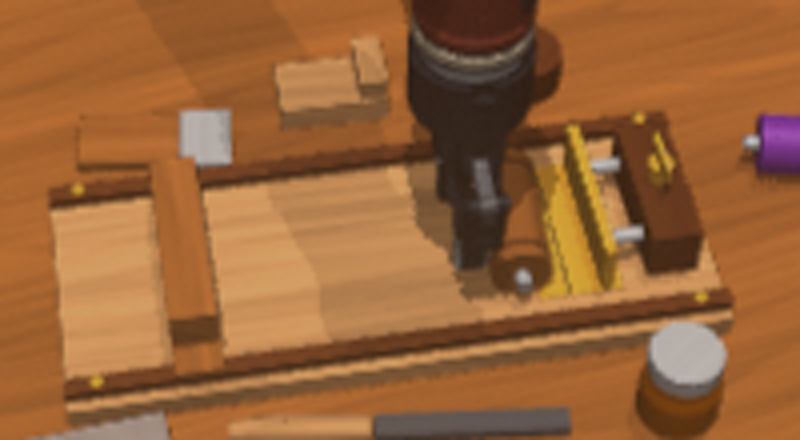

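View pics/w4.png

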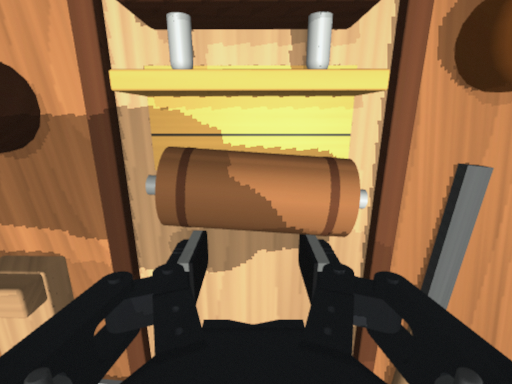

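The wrist view shows the drum at (258,190) just ahead of the fingers, the line at row 134, and the plate front edge at about row 90. It is still slightly askew.

```bash
cat > meas.py <<'E'
import sys
from plan import O,C
from h import *
def meas(f):
    c=dict(np.load(f));P=cloud(c).reshape(-1,3);L=(P-O)@C
    m=(abs(L[:,1])<.045)&(L[:,0]>.03)&(L[:,0]<.16)
    t=L[m&(L[:,2]>.036)&(L[:,2]<.0425)&(L[:,0]<.118)]
    if len(t)>10:print(f,"ridge fit x=a*y+b",np.polyfit(t[:,1],t[:,0],1).round(4),"yrange",np.percentile(t[:,1],[1,99]).round(3),"zmax",np.percentile(t[:,2],98).round(4))
    p=L[m&(L[:,2]>.034)&(L[:,2]<.043)&(L[:,0]>.12)&(L[:,0]<.15)];print("plate top x",np.percentile(p[:,0],[3,50,97]).round(4),p[:,2].max().round(4))
for f in sys.argv[1:]:meas(f)
E
python3 meas.py scene0.npz scene4.npz wrist4.npz side0.npz
```

```text
scene0.npz ridge fit x=a*y+b [0.0291 0.0327] yrange [-0.025  0.042] zmax 0.0397
plate top x [0.1316 0.1355 0.1398] 0.0415
scene4.npz ridge fit x=a*y+b [0.0525 0.0832] yrange [-0.044  0.036] zmax 0.0417
plate top x [0.1316 0.1356 0.1397] 0.0408
wrist4.npz ridge fit x=a*y+b [0.0615 0.0834] yrange [-0.044  0.041] zmax 0.0417
plate top x [0.1305 0.1344 0.1381] 0.0421
side0.npz ridge fit x=a*y+b [0.0239 0.0315] yrange [-0.033  0.042] zmax 0.0403
plate top x [0.1293 0.1338 0.1386] 0.0419
```

Emit:
carry_out(
  rows=[
    [0.08,0,0,0,100],
    [0.08,0,0,0,100],
    [0.08,0,0,0,100],
    [0.08,0,0,0,100],
    [0.08,0,0,0,100],
  ],
)

```text
time_s: 6.78
tool_pos: [0.5694, 0.0988, 0.0284]
tool_rot: [[0.144, 0.99, -0.007], [0.99, -0.144, -0.003], [-0.004, -0.007, -1.0]]
force: [0.3, 0.3, -0.2]
finger_gap: 0.0518
```

Emit:
carry_out(
  rows=[
    [0.08,0,0,0,100],
    [0.08,0,0,0,100],
    [0.04,0,0,0,100],
    [0.04,0,0,0,100],
  ],
)

```text
time_s: 7.12
tool_pos: [0.5703, 0.1062, 0.0284]
tool_rot: [[0.143, 0.99, -0.007], [0.99, -0.143, -0.003], [-0.004, -0.007, -1.0]]
force: [0.2, -0.1, 0.6]
finger_gap: 0.0519
```

```bash
python3 plan.py;  python3 - <<'E'
from cell import bot
import cv2,numpy as np
a=bot.read_camera("wrist");np.savez("wrist5.npz",**a);cv2.imwrite("pics/w5.png",a["color"][:,:,::-1])
E
python3 meas.py wrist5.npz
```

```text
t 7.12 cradle p [ 0.0675 -0.0011  0.0104] yaw -0.002 F(cradle) [-0.08 -0.25  0.61] gap 0.0519 tilt [-0.007 -0.003]
wrist5.npz ridge fit x=a*y+b [0.056  0.0999] yrange [-0.044  0.04 ] zmax 0.0417
plate top x [0.1307 0.1346 0.1383] 0.0417
```

View pics/w5.png

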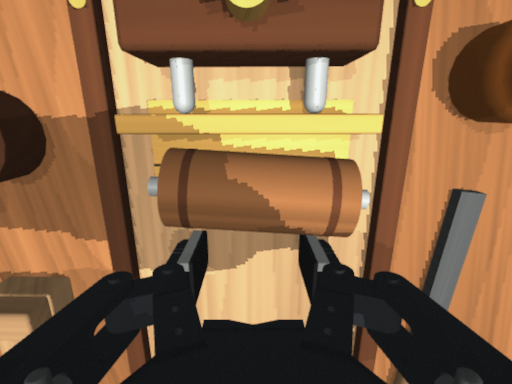

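Emit:
carry_out(
  rows=[
    [0.05,0,0,0,100],
    [0.05,0,0,0,100],
    [0.05,0,0,0,100],
    [0.04,0,0,0,100],
    [0.03,0,0,0,100],
  ],
)

```text
time_s: 7.58
tool_pos: [0.5712, 0.1121, 0.0283]
tool_rot: [[0.144, 0.99, -0.007], [0.99, -0.144, -0.003], [-0.004, -0.007, -1.0]]
force: [0.0, 0.1, -0.8]
finger_gap: 0.0521
```

```bash
python3 plan.py
```

```text
t 7.58 cradle p [ 0.0735 -0.0011  0.0103] yaw -0.002 F(cradle) [ 0.07 -0.03 -0.81] gap 0.0521 tilt [-0.007 -0.003]
```

Emit:
carry_out(
  rows=[
    [0.03,0,0,0,100],
    [0.03,0,0,0,100],
    [0.03,0,0,0,100],
  ],
)

```text
time_s: 7.83
tool_pos: [0.5715, 0.1144, 0.0283]
tool_rot: [[0.144, 0.99, -0.008], [0.99, -0.144, -0.003], [-0.004, -0.007, -1.0]]
force: [0.4, -0.4, -1.0]
finger_gap: 0.0517
```

```bash
python3 plan.py
```

```text
t 7.83 cradle p [ 0.0759 -0.0011  0.0103] yaw -0.002 F(cradle) [-0.31 -0.44 -1.03] gap 0.0517 tilt [-0.008 -0.003]
```

Emit:
carry_out(
  rows=[
    [0.03,0,0,0,100],
    [0.03,0,0,0,100],
  ],
)

```text
time_s: 8.0
tool_pos: [0.5719, 0.1156, 0.0284]
tool_rot: [[0.144, 0.99, -0.007], [0.99, -0.144, -0.004], [-0.005, -0.007, -1.0]]
force: [0.3, 0.0, 0.2]
finger_gap: 0.0521
```

Emit:
carry_out(
  rows=[
    [0.03,0,0,0,100],
  ],
)

```text
time_s: 8.08
tool_pos: [0.572, 0.1161, 0.0284]
tool_rot: [[0.145, 0.989, -0.007], [0.989, -0.145, -0.004], [-0.005, -0.007, -1.0]]
force: [-0.3, -0.7, 1.0]
finger_gap: 0.0519
```

Emit:
carry_out(
  rows=[
    [0.03,0,0,0,100],
  ],
)

```text
time_s: 8.17
tool_pos: [0.5722, 0.1167, 0.0284]
tool_rot: [[0.145, 0.989, -0.007], [0.989, -0.145, -0.004], [-0.005, -0.006, -1.0]]
force: [-0.2, -0.6, 0.8]
finger_gap: 0.0521
```

```bash
python3 plan.py;  python3 - <<'E'
from cell import bot
import cv2,numpy as np
a=bot.read_camera("wrist");np.savez("wrist6.npz",**a);cv2.imwrite("pics/w6.png",a["color"][:,:,::-1])
E
python3 meas.py wrist6.npz
```

```text
t 8.17 cradle p [ 0.0782 -0.0015  0.0104] yaw -0.004 F(cradle) [-0.64  0.07  0.79] gap 0.0521 tilt [-0.007 -0.004]
wrist6.npz ridge fit x=a*y+b [0.0096 0.1067] yrange [-0.044  0.039] zmax 0.0417
plate top x [0.1204 0.1329 0.1385] 0.0421
```

View pics/w6.png

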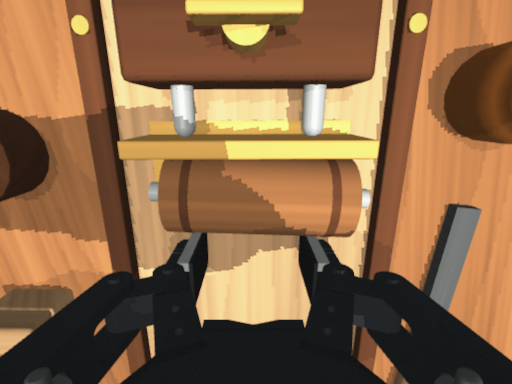

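The drum is now flush along the plate, with a small force starting. I'll press in small steps.

Emit:
carry_out(
  rows=[
    [0.03,0,0,0,100],
  ],
)

```text
time_s: 8.3
tool_pos: [0.5724, 0.1174, 0.0284]
tool_rot: [[0.145, 0.989, -0.007], [0.989, -0.145, -0.004], [-0.005, -0.006, -1.0]]
force: [-1.1, -0.7, 0.7]
finger_gap: 0.0518
```

Emit:
carry_out(
  rows=[
    [0.03,0,0,0,100],
  ],
)

```text
time_s: 8.38
tool_pos: [0.5725, 0.1182, 0.0284]
tool_rot: [[0.145, 0.989, -0.007], [0.989, -0.145, -0.004], [-0.005, -0.006, -1.0]]
force: [-0.5, -0.2, 1.2]
finger_gap: 0.0521
```

Emit:
carry_out(
  rows=[
    [0.03,0,0,0,100],
  ],
)

```text
time_s: 8.47
tool_pos: [0.5727, 0.1189, 0.0285]
tool_rot: [[0.145, 0.989, -0.007], [0.989, -0.145, -0.004], [-0.005, -0.006, -1.0]]
force: [1.2, -0.8, 0.2]
finger_gap: 0.0522
```

Emit:
carry_out(
  rows=[
    [0.02,0,0,0,100],
  ],
)

```text
time_s: 8.55
tool_pos: [0.5727, 0.119, 0.0285]
tool_rot: [[0.145, 0.989, -0.007], [0.989, -0.145, -0.005], [-0.006, -0.006, -1.0]]
force: [-0.1, -2.1, 1.2]
finger_gap: 0.052
```

Emit:
carry_out(
  rows=[
    [0.02,0,0,0,100],
  ],
)

```text
time_s: 8.63
tool_pos: [0.5727, 0.119, 0.0285]
tool_rot: [[0.145, 0.989, -0.007], [0.989, -0.145, -0.006], [-0.007, -0.006, -1.0]]
force: [0.3, -1.6, 0.2]
finger_gap: 0.052
```

Emit:
carry_out(
  rows=[
    [0.02,0,0,0,100],
  ],
)

```text
time_s: 8.72
tool_pos: [0.5727, 0.119, 0.0286]
tool_rot: [[0.145, 0.989, -0.007], [0.989, -0.145, -0.006], [-0.007, -0.006, -1.0]]
force: [-1.0, -1.9, 0.9]
finger_gap: 0.052
```

```bash
python3 plan.py
```

```text
t 8.72 cradle p [ 0.0806 -0.0016  0.0106] yaw -0.004 F(cradle) [-2.05  0.74  0.95] gap 0.052 tilt [-0.007 -0.006]
```

The arm holds at contact, and the force scales with the commanded step. I'll step it up.

Emit:
carry_out(
  rows=[
    [0.03,0,0,0,100],
    [0.035,0,0,0,100],
  ],
)

```text
time_s: 8.88
tool_pos: [0.5727, 0.1193, 0.0286]
tool_rot: [[0.146, 0.989, -0.008], [0.989, -0.146, -0.008], [-0.009, -0.007, -1.0]]
force: [-0.9, -2.0, 1.2]
finger_gap: 0.0518
```

Emit:
carry_out(
  rows=[
    [0.04,0,0,0,100],
    [0.04,0,0,0,100],
  ],
)

```text
time_s: 9.05
tool_pos: [0.5728, 0.1196, 0.0286]
tool_rot: [[0.146, 0.989, -0.009], [0.989, -0.147, -0.011], [-0.012, -0.007, -1.0]]
force: [-0.5, -3.9, 0.5]
finger_gap: 0.0517
```

Emit:
carry_out(
  rows=[
    [0.045,0,0,0,100],
    [0.045,0,0,0,100],
  ],
)

```text
time_s: 9.22
tool_pos: [0.5727, 0.1199, 0.0285]
tool_rot: [[0.147, 0.989, -0.01], [0.989, -0.147, -0.013], [-0.015, -0.008, -1.0]]
force: [-0.9, -4.0, 1.2]
finger_gap: 0.0519
```

Emit:
carry_out(
  rows=[
    [0.055,0,0,0,100],
    [0.055,0,0,0,100],
  ],
)

```text
time_s: 9.38
tool_pos: [0.5728, 0.1202, 0.0285]
tool_rot: [[0.148, 0.989, -0.011], [0.989, -0.148, -0.017], [-0.018, -0.008, -1.0]]
force: [-1.1, -4.9, 2.4]
finger_gap: 0.0518
```

Emit:
carry_out(
  rows=[
    [0.06,0,0,0,100],
    [0.06,0,0,0,100],
  ],
)

```text
time_s: 9.55
tool_pos: [0.5728, 0.1201, 0.0286]
tool_rot: [[0.149, 0.989, -0.012], [0.989, -0.149, -0.021], [-0.022, -0.009, -1.0]]
force: [-1.4, -5.7, 2.3]
finger_gap: 0.0518
```

Emit:
carry_out(
  rows=[
    [0.065,0,0,0,100],
    [0.065,0,0,0,100],
  ],
)

```text
time_s: 9.72
tool_pos: [0.5727, 0.1201, 0.0286]
tool_rot: [[0.15, 0.989, -0.014], [0.988, -0.15, -0.025], [-0.027, -0.01, -1.0]]
force: [-0.8, -5.2, 3.3]
finger_gap: 0.0519
```

Emit:
carry_out(
  rows=[
    [0.085,0,0,0,100],
    [0.085,0,0,0,100],
  ],
)

```text
time_s: 9.88
tool_pos: [0.5727, 0.1203, 0.0286]
tool_rot: [[0.151, 0.988, -0.016], [0.988, -0.151, -0.031], [-0.033, -0.011, -0.999]]
force: [-0.6, -6.7, 2.2]
finger_gap: 0.0519
```

Emit:
carry_out(
  rows=[
    [0.09,0,0,0,100],
    [0.09,0,0,0,100],
  ],
)

```text
time_s: 10.05
tool_pos: [0.5726, 0.1202, 0.0286]
tool_rot: [[0.152, 0.988, -0.018], [0.988, -0.153, -0.037], [-0.039, -0.012, -0.999]]
force: [-0.7, -6.5, 2.0]
finger_gap: 0.0519
```

```bash
python3 plan.py
```

```text
t 10.05 cradle p [ 0.0817 -0.0014  0.0106] yaw -0.011 F(cradle) [-6.53 -0.27  2.04] gap 0.0519 tilt [-0.018 -0.037]
```

Emit:
carry_out(
  rows=[
    [0.11,0,0,0,100],
    [0.11,0,0,0,100],
  ],
)

```text
time_s: 10.22
tool_pos: [0.5726, 0.1203, 0.0287]
tool_rot: [[0.154, 0.988, -0.02], [0.987, -0.154, -0.044], [-0.047, -0.013, -0.999]]
force: [-1.4, -7.5, 2.8]
finger_gap: 0.0518
```

Emit:
carry_out(
  rows=[
    [0.12,0,0,0,100],
  ],
)

```text
time_s: 10.3
tool_pos: [0.5726, 0.1203, 0.0287]
tool_rot: [[0.154, 0.988, -0.022], [0.987, -0.155, -0.048], [-0.051, -0.014, -0.999]]
force: [-1.1, -7.1, 3.9]
finger_gap: 0.0517
```

Emit:
carry_out(
  rows=[
    [0.12,0,0,0,100],
  ],
)

```text
time_s: 10.38
tool_pos: [0.5726, 0.1203, 0.0287]
tool_rot: [[0.155, 0.988, -0.023], [0.986, -0.156, -0.052], [-0.055, -0.015, -0.998]]
force: [-1.6, -6.9, 2.7]
finger_gap: 0.0522
```

Emit:
carry_out(
  rows=[
    [0.12,0,0,0,100],
  ],
)

```text
time_s: 10.47
tool_pos: [0.5725, 0.1202, 0.0287]
tool_rot: [[0.156, 0.987, -0.024], [0.986, -0.157, -0.057], [-0.06, -0.015, -0.998]]
force: [-0.8, -7.8, 3.1]
finger_gap: 0.0519
```

```bash
python3 plan.py;  python3 - <<'E'
from cell import bot
import cv2,numpy as np
a=bot.read_camera("wrist");np.savez("wrist7.npz",**a);cv2.imwrite("pics/w7.png",a["color"][:,:,::-1])
E
python3 meas.py wrist7.npz; python3 plan.py
```

```text
t 10.47 cradle p [ 0.0817 -0.0013  0.0107] yaw -0.015 F(cradle) [-7.82 -0.3   3.13] gap 0.0519 tilt [-0.024 -0.057]
wrist7.npz ridge fit x=a*y+b [0.0029 0.1081] yrange [-0.044  0.039] zmax 0.0418
plate top x [0.1205 0.1334 0.1404] 0.0419
t 10.52 cradle p [ 0.0818 -0.0013  0.0107] yaw -0.015 F(cradle) [-8.24 -0.19  3.99] gap 0.0521 tilt [-0.025 -0.057]
```

View pics/w7.png

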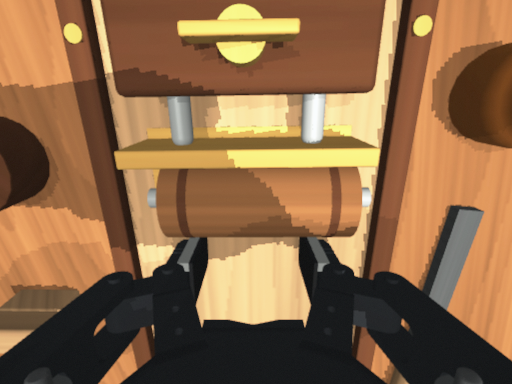

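The drum is flush on the plate, with a push reading of about 7–8 N, rubbing included. I'll ease off gradually.

Emit:
carry_out(
  rows=[
    [0.08,0,0,0,100],
    [0.05,0,0,0,100],
    [0.03,0,0,0,100],
    [0.02,0,0,0,100],
    [0.01,0,0,0,100],
  ],
)

```text
time_s: 10.93
tool_pos: [0.5725, 0.1199, 0.0286]
tool_rot: [[0.157, 0.987, -0.027], [0.985, -0.159, -0.064], [-0.067, -0.017, -0.998]]
force: [-1.4, -3.8, 0.7]
finger_gap: 0.0519
```

Emit:
carry_out(
  rows=[
    [0.0,0,0,0,100],
    [0,0,0,0,100],
    [-0.01,0,0,0,100],
    [-0.01,0,0,0,100],
    [-0.01,0,0,0,100],
  ],
)

```text
time_s: 11.35
tool_pos: [0.5724, 0.1198, 0.0286]
tool_rot: [[0.157, 0.987, -0.027], [0.985, -0.158, -0.063], [-0.067, -0.017, -0.998]]
force: [-0.5, -3.6, 1.3]
finger_gap: 0.0519
```

Emit:
carry_out(
  rows=[
    [-0.02,0,0,0,100],
    [-0.02,0,0,0,100],
    [-0.02,0,0,0,100],
    [-0.02,0,0,0,100],
    [-0.02,0,0,0,100],
  ],
)

```text
time_s: 11.77
tool_pos: [0.5725, 0.1195, 0.0284]
tool_rot: [[0.156, 0.987, -0.026], [0.986, -0.157, -0.06], [-0.064, -0.016, -0.998]]
force: [-0.2, -2.6, -0.1]
finger_gap: 0.0516
```

Emit:
carry_out(
  rows=[
    [-0.03,0,0,0,100],
    [-0.03,0,0,0,100],
    [-0.03,0,0,0,100],
    [-0.03,0,0,0,100],
    [-0.03,0,0,0,100],
  ],
)

```text
time_s: 12.18
tool_pos: [0.5725, 0.1189, 0.0284]
tool_rot: [[0.155, 0.988, -0.024], [0.986, -0.156, -0.056], [-0.059, -0.015, -0.998]]
force: [1.4, -1.9, 0.6]
finger_gap: 0.0519
```

```bash
python3 plan.py;  python3 - <<'E'
from cell import bot
import cv2,numpy as np
a=bot.read_camera("wrist");np.savez("wrist8.npz",**a);cv2.imwrite("pics/w8.png",a["color"][:,:,::-1])
E
python3 meas.py wrist8.npz
```

```text
t 12.18 cradle p [ 0.0804 -0.0014  0.0104] yaw -0.014 F(cradle) [-1.67 -1.64  0.64] gap 0.0519 tilt [-0.024 -0.056]
wrist8.npz ridge fit x=a*y+b [0.0011 0.1078] yrange [-0.044  0.039] zmax 0.0418
plate top x [0.1204 0.1329 0.1394] 0.0423
```

View pics/w8.png

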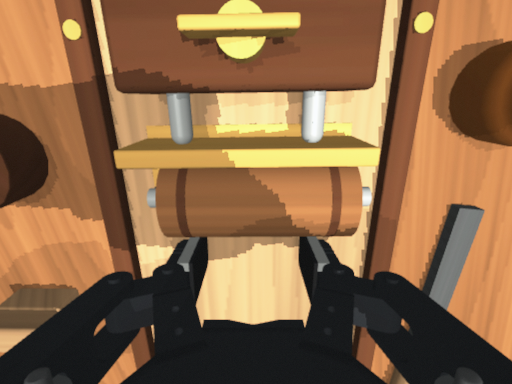

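Emit:
carry_out(
  rows=[
    [-0.03,0,0,0,100],
    [-0.03,0,0,0,100],
    [-0.03,0,0,0,100],
    [-0.03,0,0,0,100],
    [-0.03,0,0,0,100],
  ],
)

```text
time_s: 12.65
tool_pos: [0.5717, 0.1182, 0.0285]
tool_rot: [[0.153, 0.988, -0.024], [0.987, -0.154, -0.052], [-0.055, -0.016, -0.998]]
force: [0.1, -0.2, -0.5]
finger_gap: 0.052
```

Emit:
carry_out(
  rows=[
    [-0.04,0,0,0,100],
    [-0.04,0,0,0,100],
    [-0.04,0,0,0,100],
    [-0.04,0,0,0,100],
    [-0.05,0,0,0,100],
  ],
)

```text
time_s: 13.07
tool_pos: [0.5707, 0.1143, 0.0289]
tool_rot: [[0.152, 0.988, -0.024], [0.987, -0.153, -0.05], [-0.053, -0.016, -0.998]]
force: [-0.1, -1.0, 0.2]
finger_gap: 0.0515
```

Emit:
carry_out(
  rows=[
    [-0.05,0,0,0,100],
    [-0.06,0,0,0,100],
    [-0.08,0,0,0,100],
    [-0.1,0,0,0,100],
    [-0.1,0,0,0,100],
  ],
)

```text
time_s: 13.48
tool_pos: [0.5692, 0.104, 0.0295]
tool_rot: [[0.152, 0.988, -0.024], [0.987, -0.153, -0.049], [-0.052, -0.016, -0.998]]
force: [1.1, -0.6, -0.0]
finger_gap: 0.0518
```

```bash
python3 plan.py;  python3 - <<'E'
from cell import bot
import cv2,numpy as np
a=bot.read_camera("wrist");np.savez("wrist9.npz",**a);cv2.imwrite("pics/w9.png",a["color"][:,:,::-1])
E
python3 meas.py wrist9.npz
```

```text
t 13.48 cradle p [ 0.0651 -0.0003  0.0115] yaw -0.011 F(cradle) [-0.43 -1.13 -0.01] gap 0.0518 tilt [-0.024 -0.049]
wrist9.npz ridge fit x=a*y+b [-0.0052  0.1065] yrange [-0.044  0.039] zmax 0.0418
plate top x [0.1204 0.1323 0.1384] 0.042
```

View pics/w9.png

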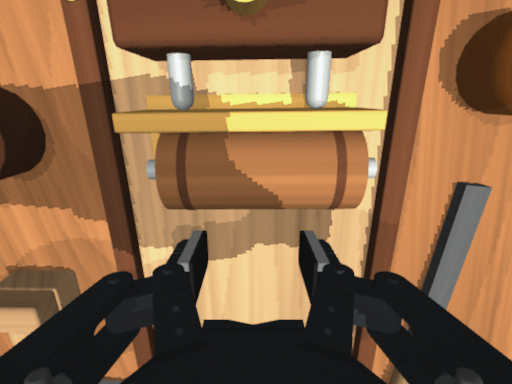

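The drum stays flush at the plate with the fingers clear (drum back edge at row 208, fingertips at row 235). I'll go up and back over the jaw.

Emit:
carry_out(
  rows=[
    [-0.3,0,-0.2,-0.05,100],
    [-0.5,0,-0.7,-0.05,100],
    [-0.7,0,-0.9,0,100],
    [-0.9,0,-0.8,0,100],
    [-0.9,0,-0.6,0,100],
  ],
)

```text
time_s: 13.95
tool_pos: [0.556, 0.0276, 0.113]
tool_rot: [[0.131, 0.991, -0.033], [0.99, -0.132, -0.048], [-0.052, -0.027, -0.998]]
force: [0.6, -1.2, -0.1]
finger_gap: 0.0517
```

Emit:
carry_out(
  rows=[
    [-0.9,0,-0.1,0,100],
    [-0.9,0,0,0,100],
    [-0.9,0,0,0,100],
    [-0.9,0,0,0,100],
    [-0.6,0,0,0,100],
  ],
)

```text
time_s: 14.37
tool_pos: [0.5433, -0.0864, 0.1292]
tool_rot: [[0.134, 0.991, -0.021], [0.99, -0.135, -0.05], [-0.053, -0.014, -0.999]]
force: [0.5, 0.4, -0.0]
finger_gap: 0.0521
```

```bash
python3 plan.py -.185 0 .10 0 100
```

```text
t 14.37 cradle p [-0.127  -0.0016  0.1112] yaw 0.007 F(cradle) [ 0.46 -0.46 -0.  ] gap 0.0521 tilt [-0.021 -0.05 ]
[[-0.77, -0.03, 0.15, 0.02, 100], [-0.77, -0.02, 0.15, 0.02, 100], [-0.77, -0.02, 0.15, 0.02, 100]]
```

Emit:
carry_out(
  rows=[
    [-0.7,0,0.1,0,100],
    [-0.7,0,0.2,0,100],
    [-0.5,0,0.6,0,100],
    [-0.2,0,0.7,0,100],
    [0,0,0.7,0,100],
  ],
)

```text
time_s: 14.78
tool_pos: [0.5354, -0.1555, 0.0808]
tool_rot: [[0.145, 0.989, -0.008], [0.988, -0.145, -0.058], [-0.059, 0.0, -0.998]]
force: [0.3, -0.6, -0.0]
finger_gap: 0.0521
```

```bash
python3 plan.py -.185 0 .016 0 100 .016
```

```text
t 14.78 cradle p [-0.1965 -0.0035  0.0628] yaw -0.004 F(cradle) [-0.57 -0.41 -0.03] gap 0.0521 tilt [-0.008 -0.058]
[[0.11, -0.04, 0.47, -0.01, 100], [0.11, -0.04, 0.47, -0.01, 100], [0.11, -0.04, 0.47, -0.01, 100], [0.11, -0.04, 0.47, -0.01, 100]]
```

Emit:
carry_out(
  rows=[
    [0.1,-0.05,0.5,0,100],
    [0.1,-0.05,0.5,0,100],
    [0.1,0,0.4,0,100],
    [0.1,0,0.15,0,100],
    [0,0,0,0,100],
  ],
)

```text
time_s: 15.2
tool_pos: [0.5303, -0.1524, 0.0388]
tool_rot: [[0.151, 0.988, -0.013], [0.987, -0.152, -0.06], [-0.061, -0.003, -0.998]]
force: [-0.6, 0.1, 0.4]
finger_gap: 0.0521
```

```bash
python3 plan.py -.155 0 .014 0 100 .02; python3 - <<'E'
from cell import bot
import cv2,numpy as np
for n in("side","scene"):
    c=bot.read_camera(n);np.savez(n+"10.npz",**c)
    a,b,w,h,k=(175,125,160,160,3.7) if n=="side" else (150,145,200,110,4)
    cv2.imwrite(f"pics/{n}10.png",cv2.resize(c["color"][b:b+h,a:a+w,::-1],None,fx=k,fy=k,interpolation=2))
E
python3 meas.py side10.npz scene10.npz
```

```text
t 15.2 cradle p [-0.1941  0.002   0.0208] yaw -0.01 F(cradle) [0.02 0.59 0.42] gap 0.0521 tilt [-0.013 -0.06 ]
[[0.78, 0.03, 0.14, -0.05, 100], [0.78, 0.04, 0.14, -0.05, 100]]
side10.npz ridge fit x=a*y+b [-0.0011  0.1078] yrange [-0.044  0.041] zmax 0.0417
plate top x [0.1205 0.133  0.1397] 0.041
scene10.npz ridge fit x=a*y+b [0.0189 0.1098] yrange [-0.044  0.038] zmax 0.041
plate top x [0.1204 0.134  0.1396] 0.0426
```

View pics/scene10.png

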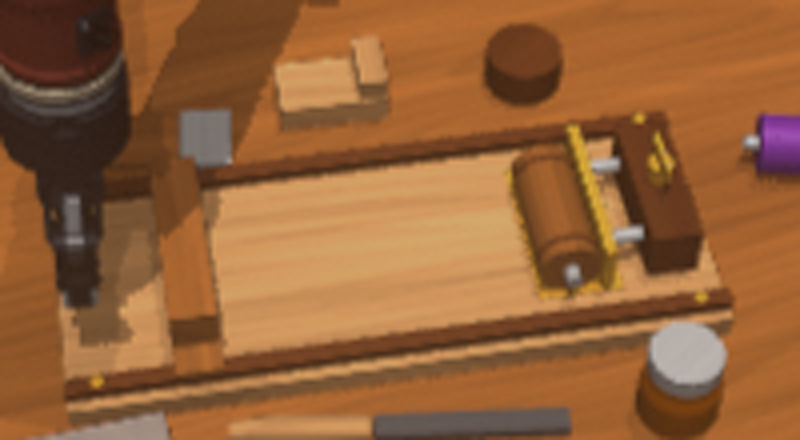

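View pics/side10.png

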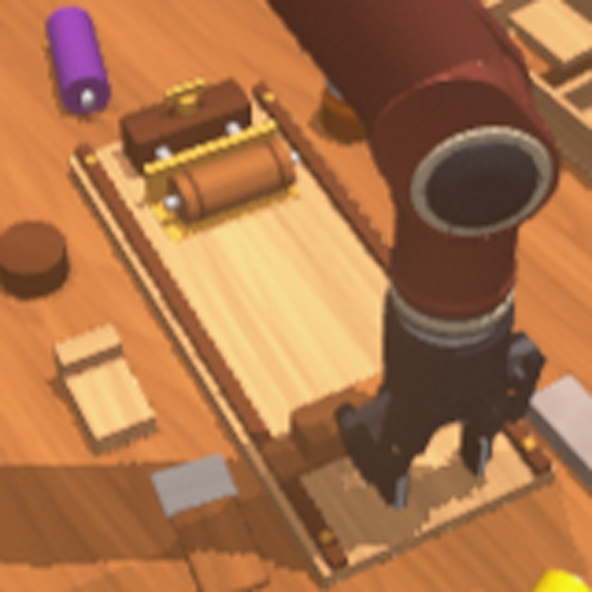

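Drum at crop (560,215) rests against the plate; the fingers stand behind the jaw. I'll approach the jaw and push.

Emit:
carry_out(
  rows=[
    [0.3,0.05,0.05,-0.05,100],
    [0.4,0,0.05,-0.05,100],
    [0.3,0,0.05,0,100],
    [0.2,0,0,0,100],
  ],
)

```text
time_s: 15.63
tool_pos: [0.539, -0.1228, 0.0363]
tool_rot: [[0.143, 0.99, -0.005], [0.988, -0.143, -0.063], [-0.063, 0.004, -0.998]]
force: [0.5, 0.1, 0.2]
finger_gap: 0.0514
```

```bash
python3 plan.py
```

```text
t 15.63 cradle p [-0.1636 -0.0025  0.0183] yaw -0.001 F(cradle) [ 0.2  -0.5   0.19] gap 0.0514 tilt [-0.005 -0.063]
```

Emit:
carry_out(
  rows=[
    [0.2,0,0,0,100],
    [0.2,0,0,0,100],
    [0.2,0,0,0,100],
  ],
)

```text
time_s: 15.88
tool_pos: [0.541, -0.111, 0.0362]
tool_rot: [[0.142, 0.99, -0.004], [0.987, -0.142, -0.071], [-0.071, 0.006, -0.997]]
force: [-1.9, -8.3, -0.6]
finger_gap: 0.052
```

```bash
python3 plan.py
```

```text
t 15.88 cradle p [-0.1516 -0.0028  0.0182] yaw -0.001 F(cradle) [-8.51  0.73 -0.56] gap 0.052 tilt [-0.004 -0.071]
```

Jaw contact made, dragging at about 8 N. I'll push faster over the free stretch.

Emit:
carry_out(
  rows=[
    [0.4,0,0,0,100],
    [0.6,0,0,0,100],
    [0.6,0,0,0,100],
  ],
)

```text
time_s: 16.13
tool_pos: [0.5442, -0.0889, 0.0363]
tool_rot: [[0.154, 0.988, -0.005], [0.984, -0.153, -0.094], [-0.094, 0.009, -0.996]]
force: [-2.5, -8.1, 8.0]
finger_gap: 0.0518
```

```bash
python3 plan.py
```

```text
t 16.13 cradle p [-0.1293 -0.0028  0.0183] yaw -0.013 F(cradle) [-8.38  1.31  8.01] gap 0.0518 tilt [-0.005 -0.094]
```

Emit:
carry_out(
  rows=[
    [0.9,0,-0.1,-0.05,100],
    [0.9,0,-0.1,-0.05,100],
    [0.9,0,-0.1,0,100],
  ],
)

```text
time_s: 16.38
tool_pos: [0.5513, -0.0398, 0.038]
tool_rot: [[0.157, 0.988, -0.008], [0.98, -0.157, -0.12], [-0.12, 0.011, -0.993]]
force: [-0.5, -9.1, -4.3]
finger_gap: 0.0517
```

```bash
python3 plan.py
```

```text
t 16.38 cradle p [-0.0797 -0.0029  0.02  ] yaw -0.017 F(cradle) [-9.06 -0.84 -4.32] gap 0.0517 tilt [-0.008 -0.12 ]
```

Emit:
carry_out(
  rows=[
    [0.9,0,-0.1,-0.05,100],
    [0.9,0,-0.1,-0.05,100],
    [0.9,0,-0.1,-0.05,100],
  ],
)

```text
time_s: 16.63
tool_pos: [0.5589, 0.0127, 0.038]
tool_rot: [[0.149, 0.989, -0.013], [0.978, -0.149, -0.144], [-0.144, 0.008, -0.99]]
force: [-1.9, -8.8, 3.3]
finger_gap: 0.0518
```

```bash
python3 plan.py
```

```text
t 16.63 cradle p [-0.0266 -0.0029  0.02  ] yaw -0.009 F(cradle) [-9.01  0.68  3.29] gap 0.0518 tilt [-0.013 -0.144]
```

Emit:
carry_out(
  rows=[
    [0.8,0,-0.12,0,100],
    [0.6,0,-0.1,0,100],
    [0.35,0,-0.05,0,100],
    [0.2,0,-0.03,0,100],
  ],
)

```text
time_s: 16.97
tool_pos: [0.5639, 0.0486, 0.0386]
tool_rot: [[0.149, 0.989, -0.018], [0.974, -0.15, -0.171], [-0.171, 0.008, -0.985]]
force: [-0.5, -8.4, -0.4]
finger_gap: 0.0519
```

```bash
python3 plan.py; python3 - <<'E'
from cell import bot
import cv2,numpy as np
for n in("side","scene"):
    c=bot.read_camera(n);np.savez(n+"11.npz",**c)
    a,b,w,h,k=(175,125,160,160,3.7) if n=="side" else (150,145,200,110,4)
    cv2.imwrite(f"pics/{n}11.png",cv2.resize(c["color"][b:b+h,a:a+w,::-1],None,fx=k,fy=k,interpolation=2))
E
```

```text
t 16.97 cradle p [ 0.0096 -0.0029  0.0206] yaw -0.01 F(cradle) [-8.43 -0.72 -0.4 ] gap 0.0519 tilt [-0.018 -0.171]
```

View pics/scene11.png

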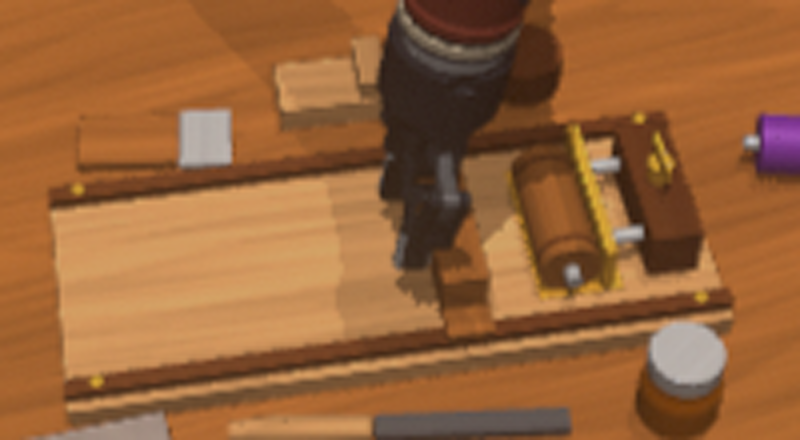

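View pics/side11.png

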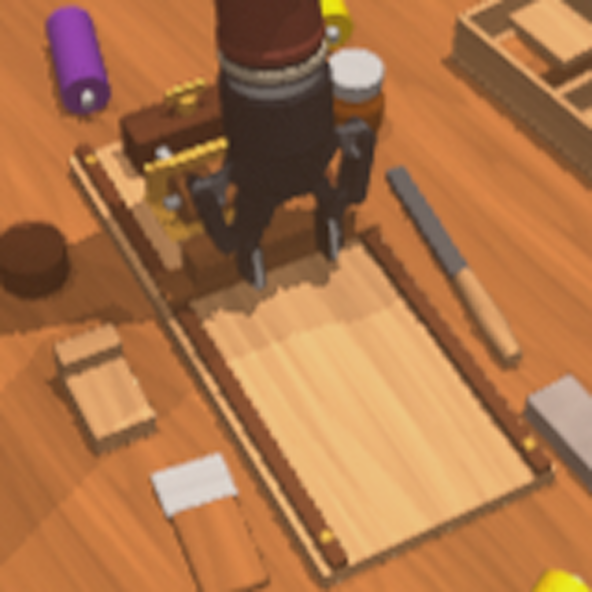

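Jaw is now about 35 mm behind the drum. I'll slow the approach.

Emit:
carry_out(
  rows=[
    [0.5,0,-0.09,0,100],
    [0.35,0,-0.06,0,100],
    [0.2,0,-0.03,0,100],
  ],
)

```text
time_s: 17.32
tool_pos: [0.5654, 0.0605, 0.0391]
tool_rot: [[0.155, 0.988, -0.023], [0.969, -0.157, -0.191], [-0.192, 0.007, -0.981]]
force: [-0.1, -8.0, -0.6]
finger_gap: 0.0523
```

```bash
python3 plan.py; python3 - <<'E'
from cell import bot
import cv2,numpy as np
c=bot.read_camera("wrist");np.savez("wrist12.npz",**c);cv2.imwrite("pics/w12.png",c["color"][:,:,::-1])
E
```

```text
t 17.32 cradle p [ 0.0216 -0.0027  0.0211] yaw -0.017 F(cradle) [-7.98 -1.03 -0.61] gap 0.0523 tilt [-0.023 -0.191]
```

View pics/w12.png

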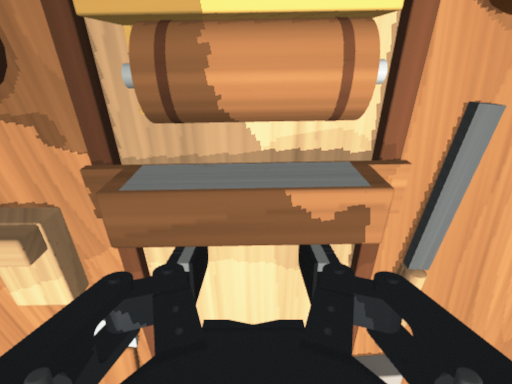

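The wrist view shows the jaw front at row 163 and the drum back at row 120, with the fingers on the jaw's back at row 245. I'll measure the gap.

```bash
cat > jaw.py <<'E'
import sys
from plan import O,C
from h import *
for f in sys.argv[1:]:
    c=dict(np.load(f));P=cloud(c).reshape(-1,3);L=(P-O)@C
    j=L[(abs(L[:,1])<.06)&(L[:,2]>.0435)&(L[:,2]<.049)&(L[:,0]>.0)&(L[:,0]<.1)]
    t=L[(abs(L[:,1])<.04)&(L[:,2]>.0385)&(L[:,2]<.043)&(L[:,0]>.098)&(L[:,0]<.118)]
    p=L[(abs(L[:,1])<.05)&(L[:,2]>.036)&(L[:,2]<.043)&(L[:,0]>.125)&(L[:,0]<.15)]
    print(f,"jaw top x",np.percentile(j[:,0],[2,98]).round(4),len(j),"drum",np.median(t[:,0]).round(4),"plate",np.percentile(p[:,0],[3,97]).round(4))
E
python3 jaw.py wrist12.npz
```

```text
wrist12.npz jaw top x [0.0357 0.0664] 15588 drum 0.1103 plate [0.1305 0.1345]
```

Emit:
carry_out(
  rows=[
    [0.4,0,-0.08,0,100],
    [0.4,0,-0.08,0,100],
    [0.25,0,-0.05,0,100],
  ],
)

```text
time_s: 17.62
tool_pos: [0.5668, 0.0717, 0.0396]
tool_rot: [[0.161, 0.987, -0.03], [0.963, -0.164, -0.214], [-0.216, 0.005, -0.976]]
force: [-0.5, -8.1, -2.1]
finger_gap: 0.0518
```

```bash
python3 plan.py
```

```text
t 17.62 cradle p [ 0.0329 -0.0025  0.0216] yaw -0.024 F(cradle) [-8.14 -0.65 -2.06] gap 0.0518 tilt [-0.03  -0.214]
```

Emit:
carry_out(
  rows=[
    [0.2,0,-0.04,0,100],
    [0.18,0,-0.04,0,100],
  ],
)

```text
time_s: 17.78
tool_pos: [0.5668, 0.0721, 0.0398]
tool_rot: [[0.163, 0.986, -0.034], [0.959, -0.166, -0.228], [-0.231, 0.004, -0.973]]
force: [-0.1, -7.2, -2.6]
finger_gap: 0.0517
```

```bash
python3 plan.py; python3 - <<'E'
from cell import bot
import cv2,numpy as np
c=bot.read_camera("wrist");np.savez("wrist13.npz",**c)
E
python3 jaw.py wrist13.npz
```

```text
t 17.78 cradle p [ 0.0333 -0.0025  0.0218] yaw -0.026 F(cradle) [-7.14 -0.87 -2.65] gap 0.0517 tilt [-0.034 -0.228]
wrist13.npz jaw top x [0.0479 0.0793] 15403 drum 0.1106 plate [0.1309 0.1384]
```

Emit:
carry_out(
  rows=[
    [0.35,0,-0.07,0,100],
    [0.35,0,-0.07,0,100],
  ],
)

```text
time_s: 18.0
tool_pos: [0.5676, 0.0785, 0.04]
tool_rot: [[0.167, 0.985, -0.04], [0.954, -0.172, -0.244], [-0.247, 0.003, -0.969]]
force: [0.1, -8.5, 0.1]
finger_gap: 0.0517
```

```bash
python3 plan.py; python3 - <<'E'
from cell import bot
import cv2,numpy as np
c=bot.read_camera("wrist");np.savez("wrist14.npz",**c)
E
python3 jaw.py wrist14.npz
```

```text
t 18.0 cradle p [ 0.0398 -0.0023  0.022 ] yaw -0.032 F(cradle) [-8.42 -1.31  0.09] gap 0.0517 tilt [-0.04  -0.244]
wrist14.npz jaw top x [0.0543 0.0863] 15336 drum 0.1108 plate [0.1309 0.1385]
```

Emit:
carry_out(
  rows=[
    [0.3,0,-0.07,-0.1,100],
  ],
)

```text
time_s: 18.13
tool_pos: [0.5681, 0.0818, 0.0402]
tool_rot: [[0.158, 0.987, -0.042], [0.954, -0.163, -0.251], [-0.255, -0.001, -0.967]]
force: [0.0, -8.5, -3.3]
finger_gap: 0.0518
```

Emit:
carry_out(
  rows=[
    [0.25,0,-0.06,-0.1,100],
  ],
)

```text
time_s: 18.22
tool_pos: [0.5683, 0.0832, 0.0403]
tool_rot: [[0.148, 0.988, -0.044], [0.953, -0.155, -0.259], [-0.263, -0.004, -0.965]]
force: [0.1, -8.5, -3.2]
finger_gap: 0.0518
```

```bash
python3 plan.py; python3 - <<'E'
from cell import bot
import cv2,numpy as np
c=bot.read_camera("wrist");np.savez("wrist15.npz",**c);cv2.imwrite("pics/w15.png",c["color"][:,:,::-1])
E
python3 jaw.py wrist15.npz
```

```text
t 18.22 cradle p [ 0.0445 -0.0024  0.0223] yaw -0.013 F(cradle) [-8.41 -1.31 -3.24] gap 0.0518 tilt [-0.044 -0.259]
wrist15.npz jaw top x [0.0597 0.0908] 15114 drum 0.111 plate [0.1312 0.1388]
```

View pics/w15.png

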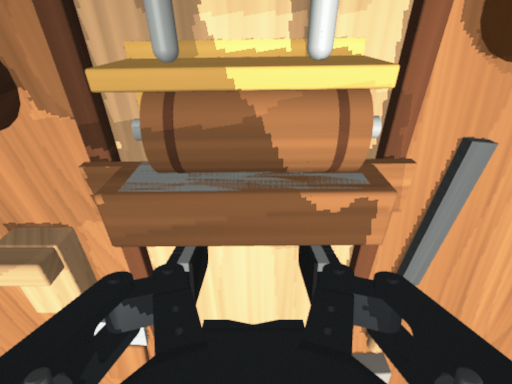

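The jaw front (about 0.091) has reached the drum's back. I'll build the clamp force row by row toward 14 N total.

Emit:
carry_out(
  rows=[
    [0.25,0,-0.06,0,100],
  ],
)

```text
time_s: 18.35
tool_pos: [0.5683, 0.0834, 0.0406]
tool_rot: [[0.149, 0.988, -0.047], [0.95, -0.157, -0.269], [-0.273, -0.005, -0.962]]
force: [-0.0, -12.0, -3.4]
finger_gap: 0.0521
```

Emit:
carry_out(
  rows=[
    [0.28,0,-0.07,0,100],
  ],
)

```text
time_s: 18.43
tool_pos: [0.5682, 0.0834, 0.0408]
tool_rot: [[0.151, 0.987, -0.05], [0.947, -0.159, -0.279], [-0.283, -0.006, -0.959]]
force: [-0.9, -11.5, -4.0]
finger_gap: 0.052
```

Emit:
carry_out(
  rows=[
    [0.28,0,-0.07,0,100],
  ],
)

```text
time_s: 18.52
tool_pos: [0.5681, 0.0832, 0.041]
tool_rot: [[0.153, 0.987, -0.054], [0.943, -0.162, -0.289], [-0.294, -0.007, -0.956]]
force: [1.1, -10.8, -3.5]
finger_gap: 0.0518
```

Emit:
carry_out(
  rows=[
    [0.36,0,-0.09,0,100],
  ],
)

```text
time_s: 18.6
tool_pos: [0.568, 0.0836, 0.0412]
tool_rot: [[0.156, 0.986, -0.058], [0.939, -0.166, -0.302], [-0.307, -0.008, -0.952]]
force: [-0.5, -14.6, -3.3]
finger_gap: 0.0519
```

Emit:
carry_out(
  rows=[
    [0.4,0,-0.1,0,100],
  ],
)

```text
time_s: 18.68
tool_pos: [0.568, 0.0839, 0.0414]
tool_rot: [[0.158, 0.985, -0.064], [0.934, -0.17, -0.315], [-0.322, -0.01, -0.947]]
force: [-1.4, -15.9, -2.7]
finger_gap: 0.052
```

```bash
python3 plan.py; python3 - <<'E'
from cell import bot
import cv2,numpy as np
c=bot.read_camera("wrist");np.savez("wrist16.npz",**c)
E
python3 jaw.py wrist16.npz; python3 plan.py
```

```text
t 18.68 cradle p [ 0.0451 -0.0019  0.0234] yaw -0.026 F(cradle) [-15.92  -0.84  -2.74] gap 0.052 tilt [-0.064 -0.315]
wrist16.npz jaw top x [0.0612 0.0929] 14682 drum 0.112 plate [0.1254 0.1408]
t 18.73 cradle p [ 0.0456 -0.0019  0.0232] yaw -0.024 F(cradle) [-14.93  -1.98  -0.33] gap 0.052 tilt [-0.064 -0.317]
```

The total push reached about 15–16 N, which is roughly 7 N on the drum. The plate moved about 2 mm (0.1388→0.1408), matching about 6 N. I'll ease off now.

Emit:
carry_out(
  rows=[
    [0.2,0,-0.05,0,100],
    [0.1,0,-0.03,0,100],
    [0,0,0,0,100],
    [-0.05,0,0.01,0,100],
    [-0.1,0,0.03,0,100],
  ],
)

```text
time_s: 19.15
tool_pos: [0.567, 0.0817, 0.0413]
tool_rot: [[0.16, 0.985, -0.068], [0.929, -0.173, -0.327], [-0.334, -0.011, -0.943]]
force: [-0.6, -0.0, -0.5]
finger_gap: 0.0517
```

Emit:
carry_out(
  rows=[
    [-0.15,0,0.05,0,100],
    [-0.2,0,0.06,0,100],
    [-0.3,0,0.1,0,100],
    [-0.4,0,0.1,0,100],
    [-0.4,0,0.1,0,100],
  ],
)

```text
time_s: 19.57
tool_pos: [0.5605, 0.0476, 0.0431]
tool_rot: [[0.153, 0.986, -0.065], [0.932, -0.166, -0.321], [-0.328, -0.011, -0.945]]
force: [-1.4, -0.3, -0.5]
finger_gap: 0.0519
```

```bash
python3 plan.py; python3 - <<'E'
from cell import bot
import cv2,numpy as np
c=bot.read_camera("wrist");np.savez("wrist17.npz",**c);cv2.imwrite("pics/w17.png",c["color"][:,:,::-1])
E
python3 jaw.py wrist17.npz
```

```text
t 19.57 cradle p [0.0082 0.0004 0.0251] yaw -0.021 F(cradle) [-0.52  1.34 -0.47] gap 0.0519 tilt [-0.065 -0.321]Traceback (most recent call last):
  File "jaw.py", line 9, in <module>
    print(f,"jaw top x",np.percentile(j[:,0],[2,98]).round(4),len(j),"drum",np.median(t[:,0]).round(4),"plate",np.percentile(p[:,0],[3,97]).round(4))
                                                                                                               ~~~~~~~~~~~~~^^^^^^^^^^^^^^^
    return _quantile_unchecked(
        a, q, axis, out, overwrite_input, method, keepdims, weights)
    return _ureduce(a,
                    func=_quantile_ureduce_func,
    ...<5 lines>...
                    overwrite_input=overwrite_input,
                    method=method)
    r = func(a, **kwargs)
    result = _quantile(arr,
                       quantiles=q,
    ...<2 lines>...
                       out=out,
                       weights=wgt)
    slices_having_nans = np.isnan(arr[-1, ...])
                                  ~~~^^^^^^^^^
IndexError: index -1 is out of bounds for axis 0 with size 0
```

View pics/w17.png

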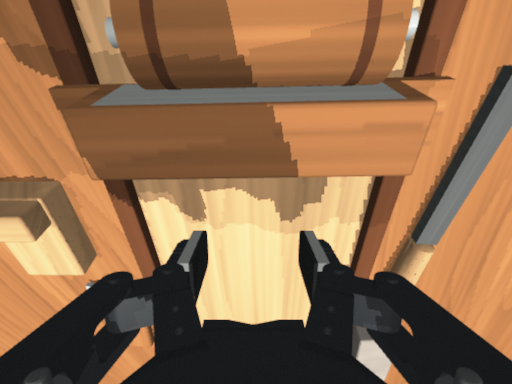

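Fingers are clear of the jaw, which holds against the drum (jaw front at row 85). I'll raise the arm and check with the fixed cameras.

Emit:
carry_out(
  rows=[
    [-0.4,0,-0.4,0,100],
    [-0.6,0,-0.8,0,100],
    [-0.6,0,-0.9,0,100],
    [-0.6,0,-0.9,0,100],
    [-0.6,0,-0.9,0,100],
  ],
)

```text
time_s: 20.03
tool_pos: [0.5502, 0.0055, 0.1608]
tool_rot: [[0.157, 0.984, -0.081], [0.929, -0.175, -0.325], [-0.334, -0.024, -0.942]]
force: [0.6, -0.5, 0.4]
finger_gap: 0.0518
```

Emit:
carry_out(
  rows=[
    [-0.8,0,-0.6,0,100],
    [-0.9,0,-0.3,0,100],
    [-0.9,0,0,0,100],
    [-0.5,0,0,0,100],
    [0,0,0,0,100],
  ],
)

```text
time_s: 20.45
tool_pos: [0.5413, -0.0682, 0.2218]
tool_rot: [[0.168, 0.984, -0.066], [0.929, -0.18, -0.324], [-0.331, -0.007, -0.944]]
force: [-0.5, -0.2, -1.7]
finger_gap: 0.0517
```

```bash
python3 plan.py; python3 - <<'E'
from cell import bot
import cv2,numpy as np
for n in("side","scene"):
    c=bot.read_camera(n);np.savez(n+"18.npz",**c)
    a,b,w,h,k=(175,125,160,160,3.7) if n=="side" else (150,145,200,110,4)
    cv2.imwrite(f"pics/{n}18.png",cv2.resize(c["color"][b:b+h,a:a+w,::-1],None,fx=k,fy=k,interpolation=2))
from plan import O,C
from h import cloud
for f in("scene0","scene10","scene18","side0","side10","side18"):
    c=dict(np.load(f+".npz"));L=(cloud(c).reshape(-1,3)-O)@C
    p=L[(abs(L[:,1])<.05)&(L[:,2]>.034)&(L[:,2]<.043)&(L[:,0]>.124)&(L[:,0]<.15)]
    b=p[p[:,2]>.0365]
    s=L[(abs(L[:,1])<.045)&(L[:,2]>.037)&(L[:,2]<.043)&(L[:,0]>.15)&(L[:,0]<.2)]
    q=L[(abs(L[:,1])<.04)&(L[:,2]>.0385)&(L[:,2]<.043)&(L[:,0]>.09)&(L[:,0]<.12)]
    print(f,"plate mean/95",b[:,0].mean().round(4),np.percentile(b[:,0],97).round(4),"stop",s[:,0].mean().round(4),"drum",q[:,0].mean().round(4) if len(q) else None)
E
python3 jaw.py scene18.npz side18.npz
```

```text
t 20.45 cradle p [-0.1092  0.003   0.2038] yaw -0.037 F(cradle) [-0.27  0.46 -1.69] gap 0.0517 tilt [-0.066 -0.324]
scene0 plate mean/95 0.1354 0.1387 stop 0.1792 drum None
scene10 plate mean/95 0.1354 0.1395 stop 0.1785 drum 0.1109
scene18 plate mean/95 0.1368 0.1416 stop 0.1792 drum 0.1057
side0 plate mean/95 0.1343 0.1386 stop 0.176 drum None
side10 plate mean/95 0.1344 0.1391 stop 0.1758 drum 0.109
side18 plate mean/95 0.1363 0.1415 stop 0.1756 drum 0.1103
scene18.npz jaw top x [0.0649 0.0925] 180 drum 0.1112 plate [0.1276 0.1416]
side18.npz jaw top x [0.0633 0.0923] 206 drum 0.1116 plate [0.1307 0.1415]
```

View pics/scene18.png

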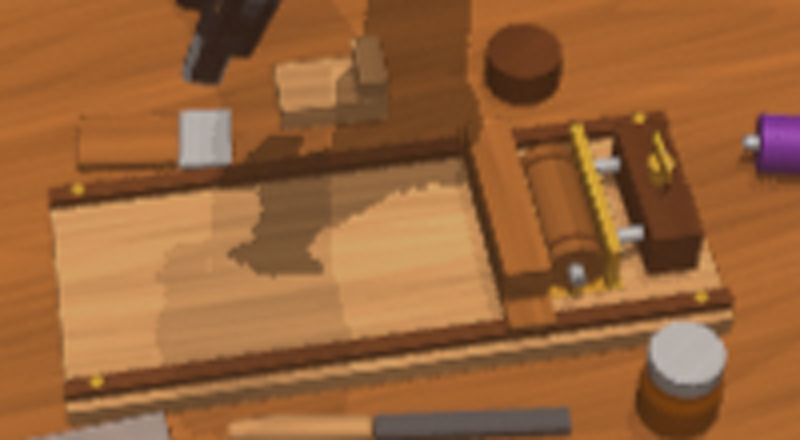

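View pics/side18.png

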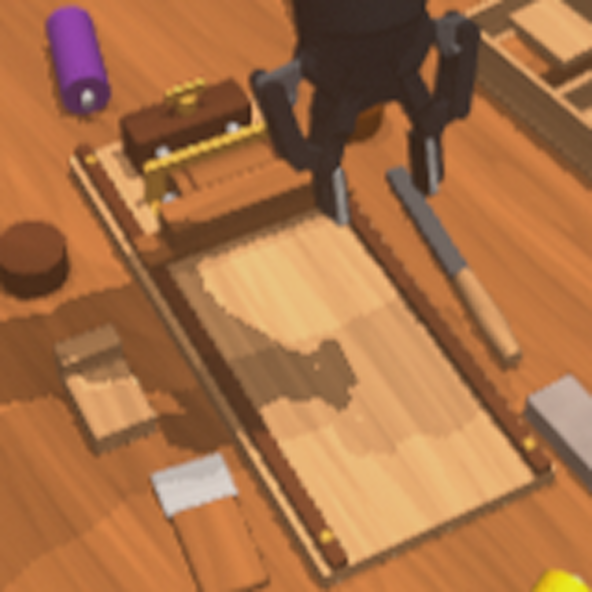

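Emit:
carry_out(
  rows=[
    [0,0,0,0,100],
    [0,0,0,0,100],
    [0,0,0,0,100],
  ],
)

```text
time_s: 20.8
tool_pos: [0.5415, -0.0602, 0.2169]
tool_rot: [[0.157, 0.985, -0.07], [0.932, -0.171, -0.321], [-0.328, -0.015, -0.945]]
force: [0.7, 0.8, 0.6]
finger_gap: 0.0519
```

```bash
python3 -c "
from cell import bot
print(bot.close_job())"
```

```text
the job is handed in; nothing more can be done
None
```

The job is done and handed in at about 21 s. The drum is clamped against the stop plate by the jaw, and the arm is clear of everything.

- **Rolling and pressing:** I rolled the drum with two spread fingertips until it sat flush on the plate. I pressed with about 7–8 N at the tool for roughly half a second, which is about 6 N on the plate after rubbing. After I eased off slowly, both fixed cameras showed the drum still resting at the plate.
- **Clamping:** I pushed the jaw up until the total push was about 15–16 N, against 8 N of drag. After letting go, the plate sat 1.5–2.4 mm behind its free position, which at 3 N per mm is about 4.5–7 N of hold. The jaw front was at the drum's back.
- **Bystanders:** The scraper, wedge, spool, file, jar and whetstone showed no shift in the camera views. I checked these by eye only.

**What was less certain:**
- The force readings jitter by about 1 N.
- The mean and edge estimates of the plate's travel differ by up to about 0.7 mm, so the 6 N figures are approximate. No reading pointed to more than 12 N on the plate.
- The tool tilted to about 0.33 rad while pushing the jaw, because the row moves cannot correct that tilt. I saw no unwanted contact.

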